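Gather the stepped vice jaws into one head-to-tail pile

TASK

Put all the L-shaped stepped aluminium jaws, the two in the closed case and whatever others lie on the bench, into one neat level pile centred on the plywood board and lengthways along it: steps upward, each jaw turned end for end to the one beneath, so that its foot lies flat on that one's foot, clear of the step, and the pile stays balanced. To get at the case, push its lid open past its balance point so that it stays open by itself, and shut it again when the case is empty; leave the caliper and the deburring tool at the back alone.

Things in the scene. Friction and masses are not known exactly. Their poses are not given: they have to be found in the camera images.
- jaw_a_mid (a point): aluminium stepped jaw, L-shaped from the side: flat foot 110 x 40 x 25 mm, a step 28 mm long on top of one end makes that end 50 high. Starts in the case, lengthways front to back. Point: mid-length, mid-width, 25 mm above the underside. x along the length to the stepped end (step at x = 27 to 55 mm), z up. 0.28 to 0.46 kg; centre of mass 8 mm to the step side. Grip across the 40 mm width.
- jaw_b_mid (a point): aluminium stepped jaw, L-shaped from the side: flat foot 110 x 40 x 25 mm, a step 28 mm long on top of one end makes that end 50 high. Starts in the case, lengthways front to back. Point: mid-length, mid-width, 25 mm above the underside. x along the length to the stepped end (step at x = 27 to 55 mm), z up. 0.28 to 0.46 kg; centre of mass 8 mm to the step side. Grip across the 40 mm width.
- jaw_c_mid (a point): aluminium stepped jaw, L-shaped from the side: flat foot 110 x 40 x 25 mm, a step 28 mm long on top of one end makes that end 50 high. Starts on the bench; may be absent. Point: mid-length, mid-width, 25 mm above the underside. x along the length to the stepped end (step at x = 27 to 55 mm), z up. 0.28 to 0.46 kg; centre of mass 8 mm to the step side. Grip across the 40 mm width.
- jaw_d_mid (a point): aluminium stepped jaw, L-shaped from the side: flat foot 110 x 40 x 25 mm, a step 28 mm long on top of one end makes that end 50 high. Starts on the bench; may be absent. Point: mid-length, mid-width, 25 mm above the underside. x along the length to the stepped end (step at x = 27 to 55 mm), z up. 0.28 to 0.46 kg; centre of mass 8 mm to the step side. Grip across the 40 mm width.
- jaw_e_mid (a point): aluminium stepped jaw, L-shaped from the side: flat foot 110 x 40 x 25 mm, a step 28 mm long on top of one end makes that end 50 high. Starts on the bench; may be absent. Point: mid-length, mid-width, 25 mm above the underside. x along the length to the stepped end (step at x = 27 to 55 mm), z up. 0.28 to 0.46 kg; centre of mass 8 mm to the step side. Grip across the 40 mm width.
- board_top (a point): centre of the top face of a small plywood setting-down board, 130 x 50 x 12 mm, fixed to the bench; x along its length, y across, z up. The pile stands here, lengthways along the board. Two opposed jaws lie foot on foot, clear of the steps, when their points are 30 to 36 mm apart lengthways, so each about 16 mm off the board's centre towards its own step; each layer adds 25 mm.
- case_hinge (a point): middle of the hinge line of a fixed black case 130 (x) x 180 (y) mm, walls 40 high and 5 thick, floor 5 thick; level with the walls' upper edge, 4 mm behind the far wall. x from the case's front towards the hinge, away from the robot, y along the hinge, z up. Case centre at x = -69 mm, front face at -134. The two jaws inside lie at y = about +36 and -36 mm.
- lid_tab (a point): middle of the lift tab on the front edge of the grey lid: 40 mm wide along the hinge, sticks out 30 mm, 8 thick; shut, it is level, its underside 1 mm above the case walls' height. 149 mm from the hinge line, turns with the lid. The lid is a shell 130 x 180 mm, 24 deep. A pinch on the tab's two sides from above works.
- case_lid (a joint): lid angle, rad: 0 shut, 1.95 fully open against its stop. It is loose (0.25 kg, lightly damped): it falls shut by itself below about 1.35 and falls open by itself beyond about 1.4.
- caliper: steel caliper 220 mm long lying flat at the back: not to be disturbed; origin at the centre of its underside
- deburrer: blue-handled deburring tool 155 mm long lying at the back: not to be disturbed; origin at the centre of its underside

How it is judged:
By the outcome, as a careful person would: the job done as asked, in the order asked, and still so for the second after the job is handed in, with the robot touching nothing.
Of jaw_c, jaw_d, jaw_e only 2 to 3 are there at a start; the rules pass over those that are not, and their reading is None.
Once in a run the grip may slacken for a moment while it holds something.
It also fails if it takes over 208 s, if anything falls off the work surface, if the arm or the gripper's body presses on something with over 40 N, if the wrist force passes 120 N, or if a joint passes its speed limit or range.

ROBOT

A 6-joint arm with a two-finger parallel gripper is mounted at the origin on a cart in front of the work surface, level with it; the furniture and walls round the work are solid. World frame = base frame: x ahead of the robot, y to its left, z up, the work surface at z = 0. Lengths are in m, angles in rad, forces in N, time in s.
With the tool pointing down it reaches from about 0.325 to 0.875 m from the base axis. Payload 4.4 kg.
Tool frame: the origin (TCP) lies at the very end of the fingers, on their centre line; the grasp point (between the pads) lies r.grip_depth behind it (r.grip_depth is the distance from the TCP to the grasp point, in m); x points along the fingers, y is the direction in which the jaws open and shut, and the axes are right-handed (so a half turn about x gives the same grasp; the last joint's range is limited). The gripper opens to 85 mm and grips with 20 to 120 N. Pads are 22 mm wide; open, the fingers measure 114 mm over their backs; the gripper's body (76 mm by 85 mm) begins 54 mm behind the grasp point. The pads swing forward as they close: fully open they stand 13 mm farther back than shut.
Start: joints at [-1.321, 0.207, 1.542, -0, 1.393, -0.15], TCP at [0.224, -0.53, 0.231] pointing down, gripper open.
Joint ranges: [-2.73, 2.73], [-0.86, 2.22], [0.23, 2.46], [-1.11, 4.25], [0.08, 2.63], [-2.82, 2.82]. Speed limits (rad/s): [2.79, 2.79, 3.14, 3.14, 3.14, 3.14].

INTERFACE

Orientations are given as a unit quaternion [w, x, y, z].
In Python, from station import r, cams gives the robot as it stands. The module is installed in compiled form; this text tells all that it offers.
- The arm moves only by the tool carry_out, never from a script. Its arguments are lists of equal length, an entry for each row: "jaw": the opening, from 0 (shut) to 1 (fully open); "delta_pos": the shift along the tool's x, y, z in cm, a list of three; "turn": the turn about the tool's x in degrees. A call has 1 to 12 rows; each row is the pose to reach, as a shift and turn from the pose measured when the call began, along the tool's axes at that moment; what a row does not reach only later rows make up. A row lasts 1/8 s, in which the tool goes at most 62.5 mm and 10.7 degrees, less where a joint would pass 70% of its speed; a pose out of reach is approached as far as the arm can. A call with a gripper value outside its range is refused whole. The fingers move at their own pace and stop on an object; "force" is the grip in N (left out, the last holds). Time passes only in rows, so rows that repeat a pose let the fingers close. It gives the time, the measured TCP pose, the force and the opening at its end, in the units of the state.
- r.read_state(): the state, without advancing time (a new reading comes with each control period).
- cams.camera(name): name is "side" or "top"; returns a dict with "color" (384x512x3 uint8, red, green, blue), "range_z" (384x512 float32, m along the optical axis (not along the pixel's ray), 0 where there is no reading), "K" (3x3 intrinsics, pixels), "rvec" (rotation vector, rad) and "tvec" (3), from world to camera coordinates, as OpenCV has them. Camera axes: x right, y down, z forward; pixel columns grow to the right and rows downward; lengths in m; the calibration is good to about 2 mm. A picture is of the moment at which its call begins.
- r.sign_off(): hands the job in, once; it reports no verdict.
The state is a dict: "time": time; "joint_pos": joint angles; "qd": joint speeds; "effort": joint torques, N m; "position": TCP position; "ee_rot": TCP orientation; "wrist_force": force on the tool from outside, world axes, zero at the start; "torque": the same for the moment, N m; "finger_gap": finger opening in m.
Only numpy, scipy, OpenCV 4.12 (cv2) and the standard library are available. Lean on these libraries where they do the work, as an engineer would, in place of code of your own. Each camera call takes 0.05 s, during which the arm holds its last target.

## Working session

There is one attempt and no reset: what is moved stays moved. The work goes in short steps, Python scripts to look and compute and a tool call to move; the robot and the scene stay as the last step left them, time stands still between calls to the robot, and variables do not carry over. Pictures are saved under pics/ and viewed, and the job is handed in when it is done.

Besides the shell and the picture viewer there is one more tool, called after "Call:" by a JSON object that holds its "api" and its "payload", one argument or row to a line. carry_out: Moves the arm, as the interface text tells. Its arguments: {"type":"object","properties":{"jaw":{"type":"array","items":{"type":"number"}},"delta_pos":{"type":"array","items":{"type":"array","items":{"type":"number"}}},"turn":{"type":"array","items":{"type":"number"}},"force":{"type":"number"}},"required":["jaw","delta_pos","turn"]}

```bash
ls; mkdir -p pics
python3 - <<'E'
from station import r,cams
import cv2,numpy as np
s=r.read_state();print(s,r.grip_depth)
for n in("top","side"):
    c=cams.camera(n);np.savez(f"{n}0.npz",**c)
    cv2.imwrite(f"pics/{n}0.png",cv2.resize(c["color"][:,:,::-1],(768,576)))
    print(n,c["K"].tolist(),c["rvec"],c["tvec"])
E
```

```text
pics
{'time': 0.0, 'joint_pos': array([-1.32148911e+00,  2.07435351e-01,  1.54298293e+00, -2.01576988e-05,
        1.39351867e+00, -1.50470197e-01]), 'qd': array([ 9.98571260e-04,  2.11636232e-03,  6.82117364e-04, -7.45554600e-04,
       -9.23128967e-04,  8.02976567e-06]), 'effort': array([ 3.56961682e-04, -3.83036757e+01, -2.91596067e+01, -1.17049813e-04,
        1.05950696e-02,  4.53870541e-06]), 'position': array([ 0.22360332, -0.52889868,  0.23010332]), 'ee_rot': array([-0.13957697, -0.69297868, -0.14123192,  0.69307457]), 'wrist_force': array([ 0.21933252, -1.12548088,  0.33688881]), 'torque': array([ 0.01954796, -0.06939882,  0.04666909]), 'finger_gap': 0.08545668521645905} 0.0187
top [[392.0728122585788, 0.0, 247.13643032724912], [0.0, 392.0728122585788, 196.86581717303216], [0.0, 0.0, 1.0]] [ 2.1613887  -2.20922797  0.01903002] [-0.16129317  0.61290843  0.8996925 ]
side [[371.61839033014013, 0.0, 253.86534379031326], [0.0, 371.61839033014013, 181.69140907564451], [0.0, 0.0, 1.0]] [ 2.49213572  0.65521283 -0.19663329] [-0.43848709 -0.35570828  1.14474041]
```

View pics/top0.png

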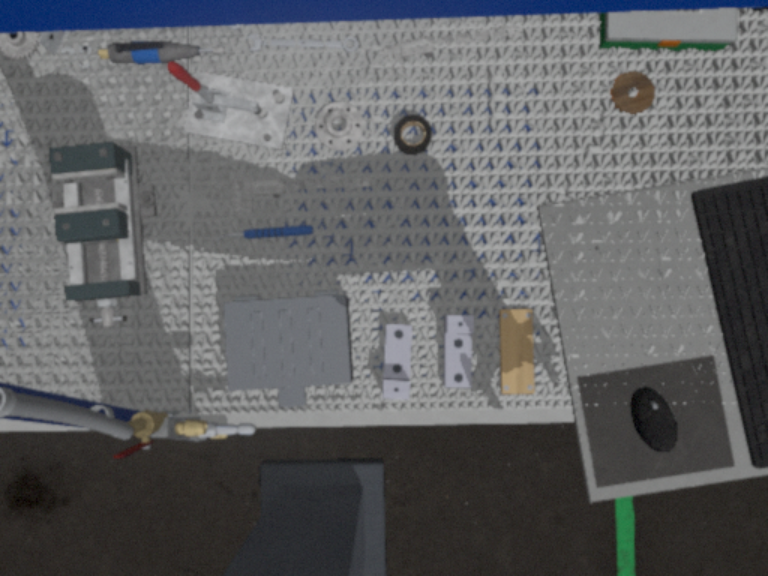

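View pics/side0.png

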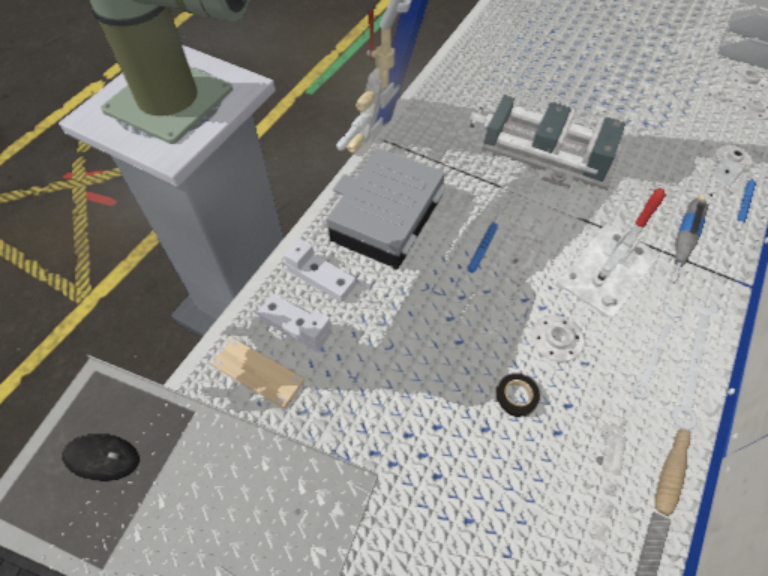

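```bash
cat > h.py <<'E'
import numpy as np,cv2
from scipy.spatial.transform import Rotation as Ro
def load(n): return dict(np.load(n))
def proj(c,P): return cv2.projectPoints(np.array(P,float).reshape(-1,3),c["rvec"],c["tvec"],c["K"],None)[0].reshape(-1,2)
def cloud(c):
    z=c["range_z"].astype(float);h,w=z.shape;u,v=np.meshgrid(np.arange(w),np.arange(h));K=c["K"]
    P=np.stack([(u-K[0,2])/K[0,0]*z,(v-K[1,2])/K[1,1]*z,z],-1)
    R=cv2.Rodrigues(c["rvec"])[0]
    W=(P-c["tvec"].ravel())@R; W[z==0]=np.nan
    return W
E
python3 - <<'E'
from h import *
for n in("top","side"):
    c=load(n+"0.npz");W=cloud(c)
    print(n,proj(c,[[0,0,0],[.224,-.53,.23],[.5,0,0],[.5,.3,0],[.5,-.3,0]])*1.5)
    z=W[...,2]
    print(np.nanpercentile(z,[1,10,50,90,99]))
    im=np.nan_to_num(np.clip((z+.02)/.15,0,1)*255).astype(np.uint8)
    cv2.imwrite(f"pics/{n}_h.png",cv2.resize(cv2.applyColorMap(im,cv2.COLORMAP_JET),(768,576),interpolation=0))
E
```

```text
top [[265.27084321 695.94349969]
 [686.21551033 619.49003573]
 [261.05909174 367.70038584]
 [ 72.44691047 371.34000013]
 [452.98316624 363.99686256]]
[-0.88790952 -0.88035735  0.00442712  0.04189211  0.76146012]
side [[167.27816612  99.32613427]
 [-58.70145546 270.66388416]
 [379.00126248 189.83224823]
 [450.66589005  94.11335862]
 [283.82697861 316.95182006]]
[-0.88841066 -0.87973087  0.00576975  0.0349824   0.2108063 ]
```

View pics/top_h.png

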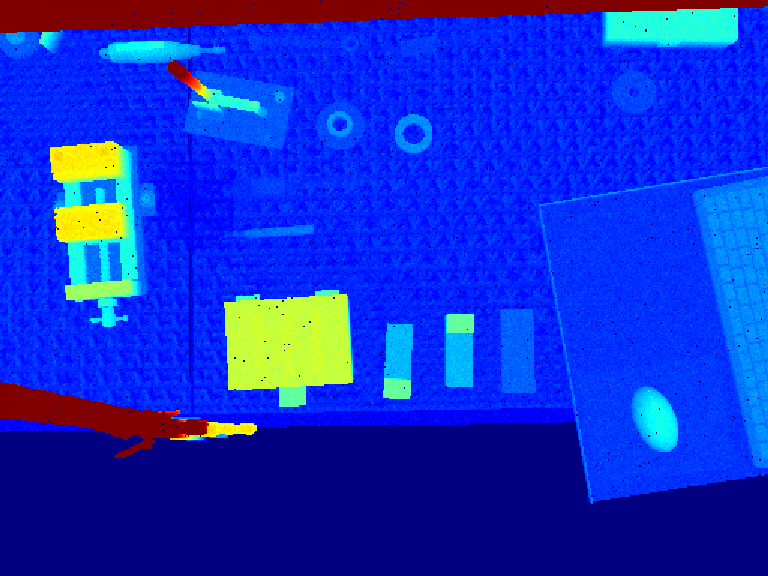

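View pics/side_h.png

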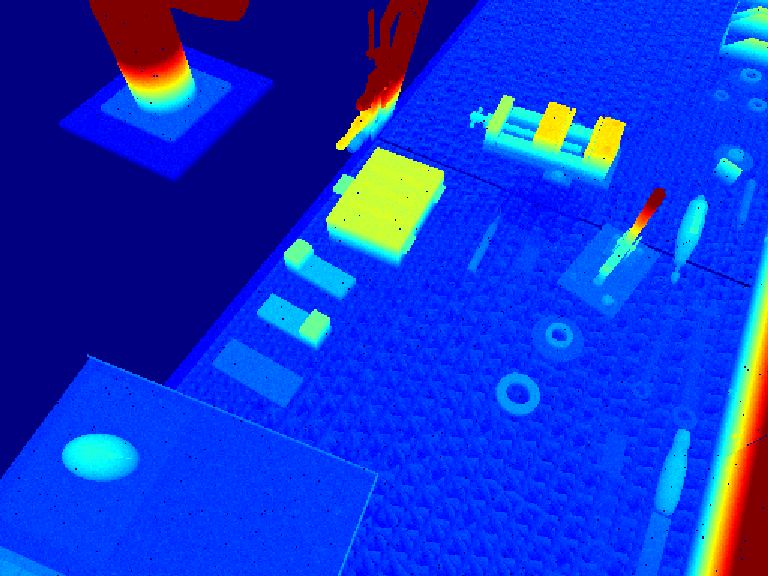

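```bash
cat >> h.py <<'E'
def rect(P):
    (cx,cy),(w,h),a=cv2.minAreaRect((P[:,:2]*1000).astype(np.float32))
    if w<h: w,h,a=h,w,a+90
    a=(a+90)%180-90
    return np.round([cx,cy,w,h,a,np.median(P[:,2])*1000],1)
def comps(c,z0,z1,box,minn=60):
    W=cloud(c);m=(W[...,2]>z0)&(W[...,2]<z1)&(W[...,0]>box[0])&(W[...,0]<box[1])&(W[...,1]>box[2])&(W[...,1]<box[3])
    m=cv2.morphologyEx(m.astype(np.uint8),cv2.MORPH_OPEN,np.ones((3,3)))
    n,l=cv2.connectedComponents(m,connectivity=4)
    out=[]
    for i in range(1,n):
        P=W[l==i]
        if len(P)>minn: out.append((len(P),rect(P)))
    return out
E
python3 - <<'E'
from h import *
b=[.3,.75,-.5,.15]
for n in("top","side"):
    c=load(n+"0.npz");print(n)
    for z0,z1 in((.008,.016),(.02,.03),(.034,.047),(.045,.056),(.057,.075)):
        print(z0,*comps(c,z0,z1,b),sep="\n  ")
    W=cloud(c).reshape(-1,3);
    m=(W[:,2]>.08)&(W[:,0]>.2)&(W[:,0]<.7)&(abs(W[:,1])<.7)
    Q=W[m]
    for y in np.arange(-.2,.5,.05):
        q=Q[(Q[:,1]>y)&(Q[:,1]<y+.05)]
        if len(q)>5: print("obs",round(y,2),q.min(0).round(3),q.max(0).round(3))
E
```

```text
top
0.008
  (1148, array([ 5.202e+02, -3.966e+02,  1.266e+02,  5.110e+01, -4.000e-01,
        1.300e+01]))
0.02
  (624, array([ 524. , -214.3,   81.9,   40. ,   -4.1,   26.1]))
  (637, array([ 508.9, -305.5,   79.4,   39.2,   -1.5,   26. ]))
0.034
0.045
  (231, array([ 564.4, -306.1,   37.9,   26.6,   88.7,   51. ]))
  (234, array([ 469.6, -210.3,   39.9,   28.1,   85.8,   50.9]))
  (230, array([462.1, -55.7,  38.5,  28.8,  89.6,  50.2]))
0.057
  (4846, array([542.2, -51.8, 180.5, 129.7, -87.6,  65.6]))
obs -0.2 [ 0.655 -0.2    0.752] [ 0.658 -0.15   0.767]
obs -0.15 [ 0.655 -0.15   0.753] [ 0.658 -0.1    0.77 ]
obs -0.1 [ 0.655 -0.1    0.753] [ 0.658 -0.087  0.77 ]
obs -0.0 [0.419 0.001 0.08 ] [0.439 0.05  0.133]
obs 0.05 [0.41 0.05 0.08] [0.514 0.1   0.465]
obs 0.1 [0.408 0.1   0.08 ] [0.524 0.15  0.469]
obs 0.15 [0.45  0.15  0.216] [0.489 0.174 0.38 ]
side
0.008
  (1144, array([ 521.9, -396.6,  131.1,   51.9,   -1.8,   13.7]))
0.02
  (61, array([410.7,  71. ,  41.6,  14.8,  88.2,  24.3]))
  (527, array([ 525.2, -213.9,   84.8,   40.8,   -4.5,   26.7]))
  (515, array([ 509. , -304.7,   80.3,   41.7,   -2.5,   26.7]))
0.034
0.045
  (106, array([460.8, -56. ,  41.1,  23.2, -87.2,  50.8]))
  (194, array([ 471.1, -209.8,   40.5,   28.9,   84.6,   51.6]))
  (232, array([ 565.4, -306.3,   40.7,   28.8,   87.3,   51.7]))
0.057
  (3068, array([543.1, -51.8, 183.7, 132.3, -87.4,  66.3]))
obs -0.05 [ 0.201 -0.014  0.248] [ 0.227 -0.     0.285]
obs -0.0 [0.2  0.   0.08] [0.439 0.05  0.278]
obs 0.05 [0.2  0.05 0.08] [0.479 0.1   0.301]
obs 0.1 [0.419 0.1   0.081] [0.493 0.15  0.3  ]
obs 0.15 [0.445 0.15  0.08 ] [0.492 0.176 0.278]
```

Run:
```python
from h import *
from station import r
s=r.read_state();q=s["ee_rot"];R=Ro.from_quat(q[[1,2,3,0]]).as_matrix();print(R.round(3))
for n in("top","side"):
    c=load(n+"0.npz");print("campos",-cv2.Rodrigues(c["rvec"])[0].T@c["tvec"].ravel())
W=np.vstack([cloud(load(n+"0.npz")).reshape(-1,3) for n in("top","side")])
m=(W[:,2]>.06)&(W[:,0]>.3)&(W[:,0]<.56)&(W[:,1]>-.02)&(W[:,1]<.4)
Q=W[m]
for y in np.arange(0,.4,.025):
  for x in np.arange(.375,.56,.025):
    q=Q[(Q[:,1]>y)&(Q[:,1]<y+.025)&(Q[:,0]>x)&(Q[:,0]<x+.025)]
    if len(q)>3: print(round(y,3),round(x,3),len(q),q[:,2].min().round(3),q[:,2].max().round(3))
```

```text
[[-0.001  0.389 -0.921]
 [ 0.002 -0.921 -0.389]
 [-1.    -0.002 -0.   ]]
campos [ 0.56828669 -0.1990434   0.92116816]
campos [ 0.83692293 -0.58678615  0.76450765]
0.0 0.4 90 0.067 0.08
0.0 0.425 36 0.066 0.079
0.0 0.475 201 0.062 0.069
0.0 0.5 189 0.062 0.069
0.0 0.525 205 0.062 0.069
0.0 0.55 75 0.063 0.069
0.025 0.4 93 0.063 0.124
0.025 0.425 55 0.066 0.136
0.025 0.475 87 0.062 0.07
0.025 0.5 90 0.062 0.069
0.025 0.525 103 0.062 0.069
0.025 0.55 40 0.063 0.068
0.05 0.4 98 0.069 0.134
0.05 0.425 274 0.064 0.138
0.075 0.4 96 0.061 0.267
0.075 0.425 688 0.061 0.27
0.075 0.45 628 0.094 0.315
0.075 0.475 7 0.288 0.322
0.1 0.4 24 0.074 0.266
0.1 0.425 235 0.062 0.274
0.1 0.45 341 0.094 0.346
0.1 0.475 601 0.281 0.457
0.1 0.5 432 0.375 0.469
0.125 0.425 67 0.061 0.202
0.125 0.45 519 0.096 0.319
0.125 0.475 305 0.208 0.379
0.125 0.5 169 0.322 0.423
0.15 0.425 24 0.061 0.101
0.15 0.45 148 0.095 0.322
0.15 0.475 126 0.206 0.38
```

```bash
cat >> h.py <<'E'
def pca(c,z0,z1,box):
    W=cloud(c).reshape(-1,3);m=(W[:,2]>z0)&(W[:,2]<z1)&(W[:,0]>box[0])&(W[:,0]<box[1])&(W[:,1]>box[2])&(W[:,1]<box[3])
    P=W[m];C=P.mean(0);w,V=np.linalg.eigh(np.cov(P[:,:2].T));v=V[:,1]
    return len(P),(C*1000).round(1),round((np.degrees(np.arctan2(v[1],v[0]))+90)%180-90,1),(np.sqrt(12*w)*1000).round(1)
E
python3 - <<'E'
from h import *
for n in("top","side"):
    c=load(n+"0.npz");print(n)
    print("board",pca(c,.009,.018,[.44,.6,-.43,-.36]))
    print("cfoot",pca(c,.02,.031,[.44,.6,-.25,-.18]),"step",pca(c,.045,.056,[.44,.6,-.25,-.18]))
    print("dfoot",pca(c,.02,.031,[.44,.6,-.34,-.27]),"step",pca(c,.045,.056,[.44,.6,-.34,-.27]))
    print("lid",pca(c,.06,.071,[.44,.65,-.2,.1]),"tab",pca(c,.045,.056,[.44,.52,-.1,.0]))
E
```

```text
top
board (1232, array([ 520.3, -396.2,   13. ]), np.float64(-0.6), array([ 50.6, 129.1]))
cfoot (638, array([ 523.9, -214.4,   26.1]), np.float64(-4.1), array([40.2, 82.4])) step (234, array([ 469.8, -210.4,   50.9]), np.float64(87.3), array([28.4, 40.3]))
dfoot (647, array([ 509. , -305.3,   26. ]), np.float64(-1.6), array([40.6, 81.2])) step (233, array([ 564.5, -306. ,   51. ]), np.float64(89.8), array([28.7, 39.7]))
lid (4850, array([542. , -52.6,  65.6]), np.float64(-87.6), array([129.7, 180.1])) tab (232, array([461.7, -55.8,  50.1]), np.float64(-84.7), array([28.4, 40.1]))
side
board (1331, array([ 524. , -397.5,   13.7]), np.float64(-0.6), array([ 51.2, 131.6]))
cfoot (569, array([ 524.4, -216. ,   26.6]), np.float64(-0.4), array([42.4, 91.8])) step (195, array([ 472.5, -211.6,   51.2]), np.float64(84.9), array([29.9, 41.5]))
dfoot (567, array([ 511.8, -307.1,   26.5]), np.float64(-5.8), array([42.4, 94.3])) step (240, array([ 566.2, -307.5,   51.4]), np.float64(88.5), array([29.6, 41.8]))
lid (3010, array([545.8, -57.8,  66.3]), np.float64(-87.7), array([131.2, 182.3])) tab (109, array([460.6, -56.9,  50.8]), np.float64(-86.9), array([22.3, 41.9]))
```

```bash
cat >> h.py <<'E'
def go(x,y,z,yaw=None):
    """deltas (cm, tool axes) and turn to reach TCP world mm; yaw = angle (deg) of jaw axis; tool y perp to it"""
    from station import r
    s=r.read_state();q=s["ee_rot"];R=Ro.from_quat(q[[1,2,3,0]]).as_matrix()
    d=R.T@(np.array([x,y,z])/1000-s["position"])*100
    ya=np.degrees(np.arctan2(R[1,1],R[0,1]))
    t=None if yaw is None else ((ya-(yaw-90)+180)%360-180)
    print("t",round(s["time"],2),"pos",(s["position"]*1000).round(1),"toolyaw",round(ya+90,2),"j",s["joint_pos"].round(2),"gap",round(s["finger_gap"]*1000,1),"F",s["wrist_force"].round(1))
    print("delta cm",d.round(2),"turn",None if t is None else round(t,1))
def shot(n,name,crop=None,k=1.5):
    from station import cams
    c=cams.camera(n);np.savez(f"{name}.npz",**c);im=c["color"][:,:,::-1]
    if crop: im=im[crop[0]:crop[1],crop[2]:crop[3]]
    cv2.imwrite(f"pics/{name}.png",cv2.resize(im,None,fx=k,fy=k,interpolation=cv2.INTER_CUBIC))
    return c
E
python3 -c "
from h import *
go(502.5,-212.7,110,-4.2)"
```

```text
t 0.1 pos [ 223.6 -529.   230.2] toolyaw 22.91 j [-1.32  0.21  1.54 -0.    1.39 -0.15] gap 85.4 F [-0.4 -0.2  0.6]
delta cm [ 12.07 -18.25 -38.  ] turn 27.1
```

Call:
{"api": "carry_out", "payload": {
  "jaw": [1,1,1,1,1,1,0.8,0.8,0.8,0.8,0.8,0.8],
  "delta_pos": [
    [0,-1.5,-3.2],
    [0,-3.4,-7],
    [0,-5.3,-11],
    [0,-7.3,-15.2],
    [0,-9.2,-19.2],
    [0,-11.1,-23.2],
    [0,-13.1,-27.3],
    [2,-15,-31.2],
    [5,-16.8,-35],
    [8.5,-18,-37.5],
    [12,-18.25,-38],
    [12.07,-18.25,-38]
  ],
  "turn": [2,5,8,11,14,17,20,23,26,27,27.1,27.1],
  "force": 80
}}

```text
time: 1.6
position: [0.4999, -0.2103, 0.1064]
ee_rot: [0.028, -0.704, 0.023, 0.71]
wrist_force: [-0.8, -1.0, 0.3]
finger_gap: 0.0686
```

```bash
python3 -c "
from h import *
go(502.5,-212.7,5,-4.2)
shot('top','t1');shot('side','s1')
from station import r;print(r.grip_depth)"
```

```text
t 1.6 pos [ 499.9 -210.3  106.4] toolyaw -4.12 j [-0.56  0.28  1.73  0.    1.14  1.08] gap 68.6 F [-0.8 -1.   0.3]
delta cm [10.13  0.28 -0.36] turn 0.1
0.0187
```

View pics/s1.png

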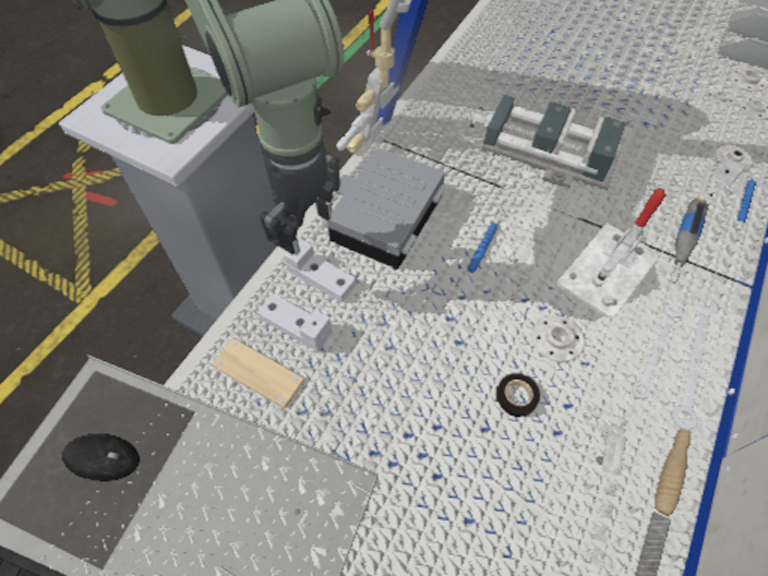

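View pics/t1.png

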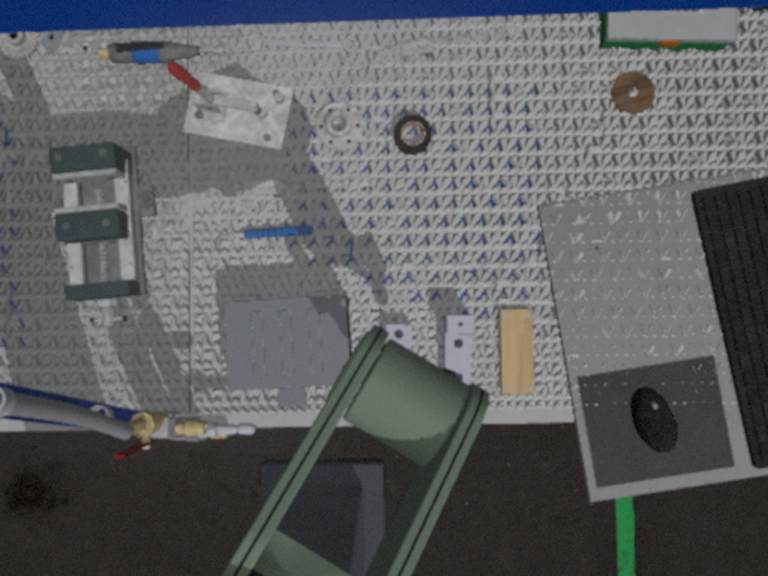

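Run:
```python
from h import *
a=-0.56
for n in("t1","s1"):
    W=cloud(load(n+".npz")).reshape(-1,3);W0=cloud(load({"t1":"top0.npz","s1":"side0.npz"}[n])).reshape(-1,3)
    d=np.linalg.norm(W-W0,axis=1)
    m=((d>.03)|np.isnan(d))&(W[:,2]>.1)&(W[:,2]<1)&(np.hypot(W[:,0],W[:,1])<1)
    P=W[m];rad=P[:,0]*np.cos(a)+P[:,1]*np.sin(a);lat=-P[:,0]*np.sin(a)+P[:,1]*np.cos(a)
    print(n)
    for r0 in np.arange(.1,.7,.1):
        for z0 in np.arange(.1,.8,.1):
            k=(rad>r0)&(rad<r0+.1)&(P[:,2]>z0)&(P[:,2]<z0+.1)
            if k.sum()>10: print(round(r0,1),round(z0,1),k.sum(),lat[k].min().round(3),lat[k].max().round(3))
c=load("s1.npz");print(proj(c,[[.4999,-.2103,.1064]])*1.5)
```

```text
t1
0.3 0.5 242 0.116 0.142
0.4 0.4 1962 0.03 0.142
0.4 0.5 2540 0.03 0.142
0.5 0.2 29 0.03 0.152
0.5 0.3 12 0.124 0.125
0.5 0.4 6482 0.028 0.145
0.6 0.7 22 0.123 0.256
s1
0.4 0.4 140 0.03 0.031
0.5 0.1 733 0.022 0.151
0.5 0.2 1456 0.021 0.152
0.5 0.3 2126 0.028 0.141
0.5 0.4 4880 0.028 0.143
[[308.13150132 235.57139967]]
```

Call:
{"api": "carry_out", "payload": {
  "jaw": [0.8,0.8,0.8,0.8,0.8,0.8,0.8],
  "delta_pos": [
    [0,0.28,-0.36],
    [2,0.28,-0.36],
    [4.5,0.28,-0.36],
    [7,0.28,-0.36],
    [9,0.28,-0.36],
    [9.8,0.28,-0.36],
    [9.8,0.28,-0.36]
  ],
  "turn": [0,0,0,0,0,0,0]
}}

```text
time: 2.58
position: [0.5062, -0.2165, 0.0129]
ee_rot: [0.027, -0.707, 0.026, 0.707]
wrist_force: [-0.4, -0.3, 0.2]
finger_gap: 0.0681
```

```bash
python3 -c "
from h import *
go(502.5,-212.7,5,-4.2)
shot('side','s2',(130,230,150,290),5)"
```

```text
t 2.58 pos [ 506.2 -216.5   12.9] toolyaw -4.23 j [-0.56  0.43  1.75  0.    0.95  1.08] gap 68.1 F [-0.4 -0.3  0.2]
delta cm [ 0.79 -0.35  0.4 ] turn -0.0
```

View pics/s2.png

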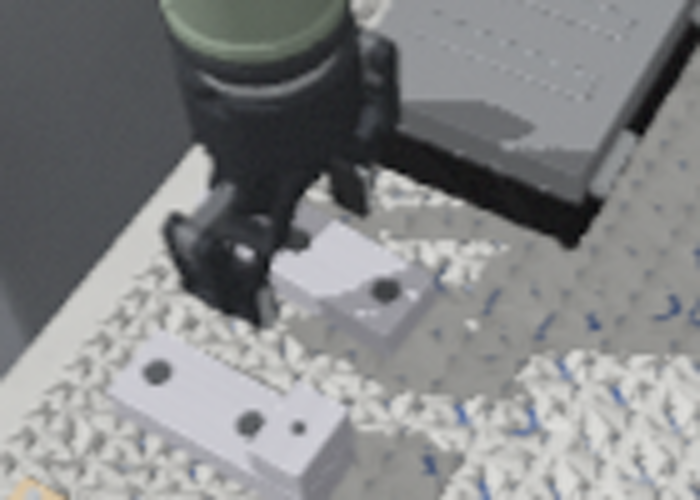

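Call:
{"api": "carry_out", "payload": {
  "jaw": [0.8,0.8,0.8,0.8],
  "delta_pos": [
    [0,-0.35,0.4],
    [0.5,-0.35,0.4],
    [0.75,-0.35,0.4],
    [0.75,-0.35,0.4]
  ],
  "turn": [0,0,0,0]
}}

```text
time: 3.12
position: [0.5026, -0.2126, 0.0055]
ee_rot: [-0.027, 0.707, -0.026, -0.707]
wrist_force: [1.0, 0.7, -0.0]
finger_gap: 0.0685
```

```bash
python3 -c "
from h import *
go(502.5,-212.7,5,-4.2)"
```

```text
t 3.12 pos [ 502.6 -212.6    5.5] toolyaw -4.22 j [-0.56  0.44  1.77  0.    0.93  1.08] gap 68.5 F [ 1.   0.7 -0. ]
delta cm [0.05 0.01 0.01] turn -0.0
```

Call:
{"api": "carry_out", "payload": {
  "jaw": [0.3,0.3,0.3,0.3,0.3,0.3],
  "delta_pos": [
    [0,0,0],
    [0,0,0],
    [0,0,0],
    [0,0,0],
    [0,0,0],
    [0,0,0]
  ],
  "turn": [0,0,0,0,0,0],
  "force": 80
}}

```text
time: 3.88
position: [0.503, -0.2129, 0.0059]
ee_rot: [-0.026, 0.707, -0.026, -0.706]
wrist_force: [-0.0, -0.3, 4.4]
finger_gap: 0.0386
```

```bash
python3 -c "
from h import *
go(502.5,-212.7,45,-4.2)"
```

```text
t 3.88 pos [ 503.  -212.9    5.9] toolyaw -4.22 j [-0.56  0.44  1.77  0.    0.93  1.08] gap 38.6 F [-0.  -0.3  4.4]
delta cm [-3.91 -0.02  0.05] turn -0.0
```

Call:
{"api": "carry_out", "payload": {
  "jaw": [0.3,0.3,0.3,0.3,0.3,0.3,0.3,0.3,0.3,0.3,0.3,0.3],
  "delta_pos": [
    [-1,0,0],
    [-3,0,0],
    [-5.5,0,0],
    [-7.5,1,0],
    [-7.5,3.5,0],
    [-7.5,6.5,0],
    [-7.5,9.5,0],
    [-7.5,12.5,0],
    [-7.5,15.5,0],
    [-7.5,17.8,0],
    [-7.5,18.2,0],
    [-7.5,18.2,0]
  ],
  "turn": [0,0,0,0,0,0,0,0,0,0,0,0]
}}

```text
time: 5.38
position: [0.4893, -0.3936, 0.0802]
ee_rot: [-0.027, 0.707, -0.025, -0.707]
wrist_force: [-0.2, 0.5, -3.3]
finger_gap: 0.0381
```

```bash
python3 -c "
from h import *
go(496.7,-396.3,28,-0.7)
shot('side','s3',(130,290,100,260),5)"
```

```text
t 5.38 pos [ 489.3 -393.6   80.2] toolyaw -4.23 j [-0.82  0.47  1.53  0.    1.15  0.83] gap 38.1 F [-0.2  0.5 -3.3]
delta cm [ 5.22  0.23 -0.76] turn -3.5
```

View pics/s3.png

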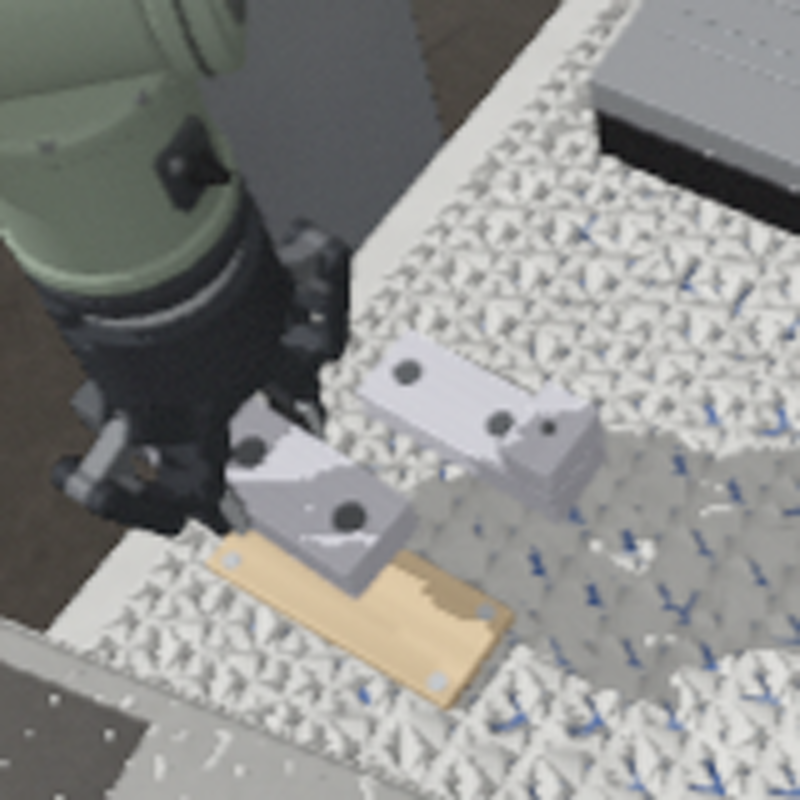

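Call:
{"api": "carry_out", "payload": {
  "jaw": [0.3,0.3,0.3,0.3,0.3,0.3],
  "delta_pos": [
    [0,0.23,-0.76],
    [1.5,0.23,-0.76],
    [3.5,0.23,-0.76],
    [5,0.23,-0.76],
    [5.2,0.23,-0.76],
    [5.2,0.23,-0.76]
  ],
  "turn": [-2,-3.5,-3.5,-3.5,-3.5,-3.5]
}}

```text
time: 6.18
position: [0.4967, -0.3958, 0.0278]
ee_rot: [0.005, -0.707, 0.003, 0.707]
wrist_force: [0.5, -0.1, -2.3]
finger_gap: 0.0385
```

```bash
python3 -c "
from h import *
go(496.7,-396.3,18,-0.7)
c=shot('top','t4');print(pca(c,.009,.018,[.44,.6,-.43,-.36]))
c=shot('side','s4');
for z in((.03,.043),(.055,.08)):print(comps(c,*z,[.4,.6,-.45,-.35],20))"
```

```text
t 6.17 pos [ 496.7 -395.8   27.8] toolyaw -0.7 j [-0.81  0.55  1.53  0.    1.06  0.77] gap 38.5 F [ 0.5 -0.1 -2.3]
delta cm [ 0.98  0.05 -0.  ] turn 0.0
(355, array([ 551.8, -389.7,   12.9]), np.float64(-15.8), array([ 45.2, 125.7]))
[]
[(43, array([ 5.005e+02, -3.725e+02,  2.120e+01,  1.020e+01, -1.000e-01,
        6.540e+01])), (33, array([ 506.4, -424.8,   16.9,    8.5,   53.2,   70.8]))]
```

Call:
{"api": "carry_out", "payload": {
  "jaw": [0.3,0.3,0.3,0.3,0.75,0.75,0.75,0.75,0.75],
  "delta_pos": [
    [0.5,0.05,0],
    [0.9,0.05,0],
    [0.95,0.05,0],
    [0.95,0.05,0],
    [0.95,0.05,0],
    [0.95,0.05,0],
    [0.95,0.05,0],
    [-1,0.05,0],
    [-5,0.05,0]
  ],
  "turn": [0,0,0,0,0,0,0,0,0]
}}

```text
time: 7.4
position: [0.4961, -0.3959, 0.0786]
ee_rot: [0.006, -0.707, 0.003, 0.708]
wrist_force: [0.2, -0.9, 0.2]
finger_gap: 0.064
```

```bash
python3 -c "
from h import *
go(531.3,-305.5,110,-1.7)"
```

```text
t 7.4 pos [ 496.1 -395.9   78.6] toolyaw -0.7 j [-0.81  0.49  1.51  0.    1.15  0.77] gap 64.0 F [ 0.2 -0.9  0.2]
delta cm [-3.1 -9.1 -3.4] turn 1.0
```

Call:
{"api": "carry_out", "payload": {
  "jaw": [0.75,0.75,0.75,0.75,0.75,0.75,0.75,0.75,0.75,0.75],
  "delta_pos": [
    [-4,0,0],
    [-7,-3,0],
    [-7,-7,0],
    [-7,-12,0],
    [-7,-17,0],
    [-7,-22,0],
    [-7,-26,0],
    [-7,-28,0],
    [-7,-28,0],
    [-7,-28,0]
  ],
  "turn": [0,0,0,0,0,0,0,0,0,0]
}}

```text
time: 8.65
position: [0.5001, -0.1176, 0.1504]
ee_rot: [0.006, -0.707, 0.003, 0.707]
wrist_force: [0.1, -0.4, 0.6]
finger_gap: 0.0638
```

```bash
cat >> h.py <<'E'
def clus(c,zc,box,tol=.006):
    return pca(c,zc-tol,zc+tol,box)
E
python3 -c "
from h import *
go(531.3,-305.5,110,-1.7)
c=shot('top','t5');B=[.4,.62,-.45,-.34]
print('foot',clus(c,.038,B),'step',clus(c,.063,B))
print('dfoot',clus(c,.026,[.44,.6,-.34,-.27]),'step',clus(c,.051,[.44,.6,-.34,-.27]))
c=shot('side','s5')
print('foot',comps(c,.033,.045,B),'step',comps(c,.056,.07,B))
"
```

```text
t 8.65 pos [ 500.1 -117.6  150.4] toolyaw -0.74 j [-0.4   0.16  1.77  0.    1.21  1.18] gap 63.8 F [ 0.1 -0.4  0.6]
delta cm [ 3.97 18.76 -3.36] turn 1.0
foot (696, array([ 517.3, -396.5,   37.9]), np.float64(-3.3), array([41.4, 85.6])) step (259, array([ 464.3, -395.8,   62.6]), np.float64(89.6), array([29.6, 40.3]))
dfoot (646, array([ 508.9, -305.3,   26. ]), np.float64(-1.8), array([40.6, 81.4])) step (234, array([ 564.4, -306. ,   50.8]), np.float64(89.4), array([28.7, 39.7]))
foot [(729, array([ 5.197e+02, -3.970e+02,  8.420e+01,  4.060e+01, -4.000e-01,
        3.890e+01]))] step [(260, array([ 465.7, -396.5,   39.5,   29.3,  -89.7,   63.4]))]
```

View pics/t5.png

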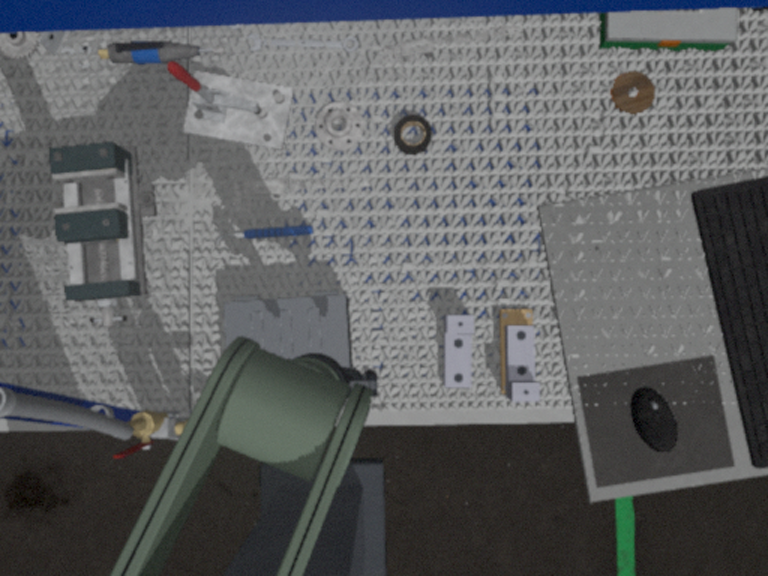

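Call:
{"api": "carry_out", "payload": {
  "jaw": [0.75,0.75,0.75,0.75,0.75,0.75,0.75,0.75,0.75,0.75],
  "delta_pos": [
    [0,2,-0.5],
    [0,5,-1],
    [0,9,-2],
    [0,13,-2.5],
    [1,16.5,-3],
    [2.5,18.5,-3.36],
    [4,18.76,-3.36],
    [4,18.76,-3.36],
    [4,18.76,-3.36],
    [4,18.76,-3.36]
  ],
  "turn": [0,0,0,0,1,1,1,1,1,1]
}}

```text
time: 10.0
position: [0.5314, -0.3052, 0.1102]
ee_rot: [0.012, -0.707, 0.01, 0.707]
wrist_force: [0.2, 0.6, 0.1]
finger_gap: 0.064
```

```bash
python3 -c "
from h import *
go(531.3,-305.5,5.5,-1.8)"
```

```text
t 10.0 pos [ 531.4 -305.2  110.2] toolyaw -1.74 j [-0.66  0.41  1.55  0.    1.19  0.94] gap 64.0 F [0.2 0.6 0.1]
delta cm [10.47  0.06  0.  ] turn 0.1
```

Call:
{"api": "carry_out", "payload": {
  "jaw": [0.75,0.75,0.75,0.75,0.75,0.75,0.3,0.3,0.3,0.3,0.3,0.3],
  "delta_pos": [
    [2.5,0.03,0],
    [5.5,0.03,0],
    [8.5,0.03,0],
    [10.2,0.03,0],
    [10.47,0.03,0],
    [10.47,0.03,0],
    [10.47,0.03,0],
    [10.47,0.03,0],
    [10.47,0.03,0],
    [10.47,0.03,0],
    [10.47,0.03,0],
    [10.47,0.03,0]
  ],
  "turn": [0,0,0,0,0,0,0,0,0,0,0,0]
}}

```text
time: 11.5
position: [0.5325, -0.306, 0.0073]
ee_rot: [-0.011, 0.708, -0.01, -0.706]
wrist_force: [-1.3, 0.2, 6.1]
finger_gap: 0.0383
```

```bash
python3 -c "
from h import *
go(545.8,-396.4,90,-0.6)"
```

```text
t 11.5 pos [ 532.5 -306.     7.3] toolyaw -1.73 j [-0.66  0.55  1.59  0.    1.    0.94] gap 38.3 F [-1.3  0.2  6.1]
delta cm [-8.28  8.98 -1.62] turn -1.1
```

Call:
{"api": "carry_out", "payload": {
  "jaw": [0.3,0.3,0.3,0.3,0.3,0.3,0.3,0.3,0.3,0.3,0.3],
  "delta_pos": [
    [-1.5,0,0],
    [-4,0,0],
    [-7,0,-0.3],
    [-8.3,1,-0.8],
    [-8.3,3,-1.3],
    [-8.3,5.5,-1.7],
    [-8.3,8,-1.7],
    [-8.3,9,-1.7],
    [-8.3,9,-1.7],
    [-8.3,9,-1.7],
    [-8.3,9,-1.7]
  ],
  "turn": [0,0,0,-0.5,-1.1,-1.1,-1.1,-1.1,-1.1,-1.1,-1.1]
}}

```text
time: 12.88
position: [0.5466, -0.3955, 0.0901]
ee_rot: [-0.004, 0.708, -0.003, -0.706]
wrist_force: [-0.5, -0.3, -4.3]
finger_gap: 0.038
```

```bash
python3 -c "
from h import *
go(546.8,-396.5,50,-0.6)
shot('side','s6',(130,290,100,260),5)"
```

```text
t 12.88 pos [ 546.6 -395.5   90.1] toolyaw -0.58 j [-0.76  0.54  1.39  0.    1.21  0.82] gap 38.0 F [-0.5 -0.3 -4.3]
delta cm [ 4.01  0.11 -0.01] turn 0.0
```

View pics/s6.png

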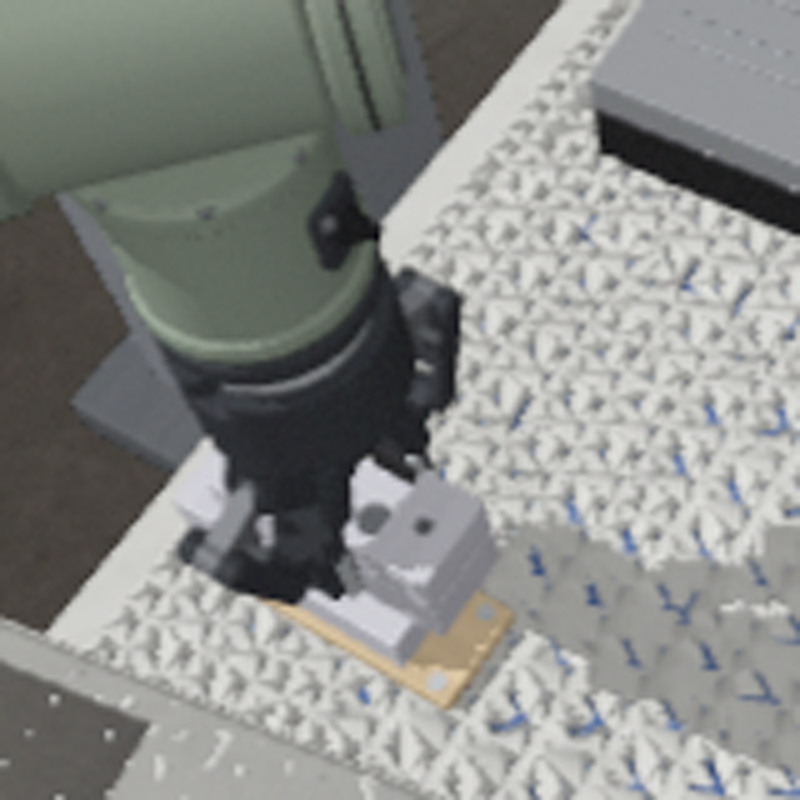

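```bash
python3 -c "
from h import *
print(comps(load('s6.npz'),.125,.141,[.545,.65,-.45,-.34],20))"
```

```text
[(22, array([ 554. , -374.8,   13.4,    3.5,   16.9,  129.1])), (344, array([ 579.6, -396.1,   40.1,   28.8,  -89.9,  134. ]))]
```

Call:
{"api": "carry_out", "payload": {
  "jaw": [0.3,0.3,0.3,0.3,0.3],
  "delta_pos": [
    [1,0.11,0],
    [2.5,0.11,0],
    [3.7,0.11,0],
    [3.9,0.11,0],
    [3.9,0.11,0]
  ],
  "turn": [0,0,0,0,0]
}}

```text
time: 13.55
position: [0.5466, -0.3966, 0.0507]
ee_rot: [-0.004, 0.708, -0.003, -0.707]
wrist_force: [0.5, -0.7, -3.5]
finger_gap: 0.0383
```

```bash
python3 -c "
from h import *
go(546.8,-396.5,45,-0.6)
c=shot('side','s7');print(comps(c,.085,.105,[.56,.65,-.45,-.34],20))"
```

```text
t 13.55 pos [ 546.6 -396.6   50.7] toolyaw -0.58 j [-0.76  0.59  1.41  0.    1.14  0.82] gap 38.3 F [ 0.5 -0.7 -3.5]
delta cm [ 0.57 -0.01 -0.02] turn 0.0
[(320, array([ 579.7, -396.8,   40.3,   29.2,   89. ,   94.9]))]
```

Call:
{"api": "carry_out", "payload": {
  "jaw": [0.3,0.3,0.3,0.3,0.75,0.75,0.75,0.75,0.75,0.75,0.75],
  "delta_pos": [
    [0.4,0,-0.05],
    [0.6,0,-0.05],
    [0.65,0,-0.05],
    [0.65,0,-0.05],
    [0.6,0,-0.05],
    [0.6,0,-0.05],
    [0.6,0,-0.05],
    [-1,0,0],
    [-4,0,0],
    [-7,0,0],
    [-7,0,0]
  ],
  "turn": [0,0,0,0,0,0,0,0,0,0,0]
}}

```text
time: 14.98
position: [0.5492, -0.3992, 0.1267]
ee_rot: [-0.002, 0.71, -0.005, -0.704]
wrist_force: [0.3, 0.1, -0.0]
finger_gap: 0.0642
```

```bash
python3 -c "
from h import *
go(530,-190,150,2.4)"
```

```text
t 14.97 pos [ 549.2 -399.2  126.7] toolyaw -0.58 j [-0.76  0.51  1.36  0.    1.26  0.82] gap 64.2 F [ 0.3  0.1 -0. ]
delta cm [ -2.45 -20.89   2.11] turn -3.0
```

```bash
python3 -c "
from h import *
go(461,-55.5,120,2.4)"
```

```text
t 14.97 pos [ 549.2 -399.2  126.7] toolyaw -0.58 j [-0.76  0.51  1.36  0.    1.26  0.82] gap 64.2 F [ 0.3  0.1 -0. ]
delta cm [  0.41 -34.29   9.17] turn -3.0
```

Call:
{"api": "carry_out", "payload": {
  "jaw": [0.65,0.65,0.65,0.65,0.65,0.65,0.65,0.65,0.65,0.65,0.65,0.65],
  "delta_pos": [
    [-1,-2,0.5],
    [-2,-5.5,1.5],
    [-2,-9.5,2.5],
    [-2,-13.5,3.5],
    [-2,-17.5,4.5],
    [-2,-21.5,5.5],
    [-2,-25.5,6.5],
    [-2,-29.5,7.5],
    [-1,-32.5,8.3],
    [0,-34.3,8.4],
    [0,-34.4,8.45],
    [0,-34.4,8.45]
  ],
  "turn": [0,-1,-2,-3,-3,-3,-3,-3,-3,-3,-3,-3]
}}

```text
time: 16.48
position: [0.4688, -0.0552, 0.1243]
ee_rot: [0.017, 0.71, 0.013, -0.704]
wrist_force: [0.6, 0.2, 0.0]
finger_gap: 0.0554
```

```bash
python3 -c "
from h import *
go(461,-55.5,40,2.4)
c=shot('top','t8');B=[.4,.62,-.45,-.34]
print('c step',clus(c,.063,B),'d foot',clus(c,.063,[.485,.555,-.45,-.34]),'d step',clus(c,.087,B))
c=shot('side','s8')
print(comps(c,.056,.07,B),comps(c,.08,.095,B))
"
```

```text
t 16.48 pos [468.8 -55.2 124.3] toolyaw 2.4 j [-0.3   0.1   1.9  -0.    1.13  1.23] gap 55.4 F [0.6 0.2 0. ]
delta cm [ 8.43 -0.05  0.86] turn 0.0
c step (987, array([ 509.1, -396. ,   62.9]), np.float64(0.6), array([ 41.1, 119. ])) d foot (609, array([ 520.1, -396.2,   63. ]), np.float64(1.0), array([41. , 69.5])) d step (262, array([ 579.2, -396.5,   87.8]), np.float64(-88.3), array([27.9, 41.4]))
[(909, array([ 5.060e+02, -3.965e+02,  1.100e+02,  4.050e+01, -2.000e-01,
        6.370e+01]))] [(307, array([ 580.2, -397.3,   40.2,   28.7,   89.6,   88.8]))]
```

View pics/t8.png

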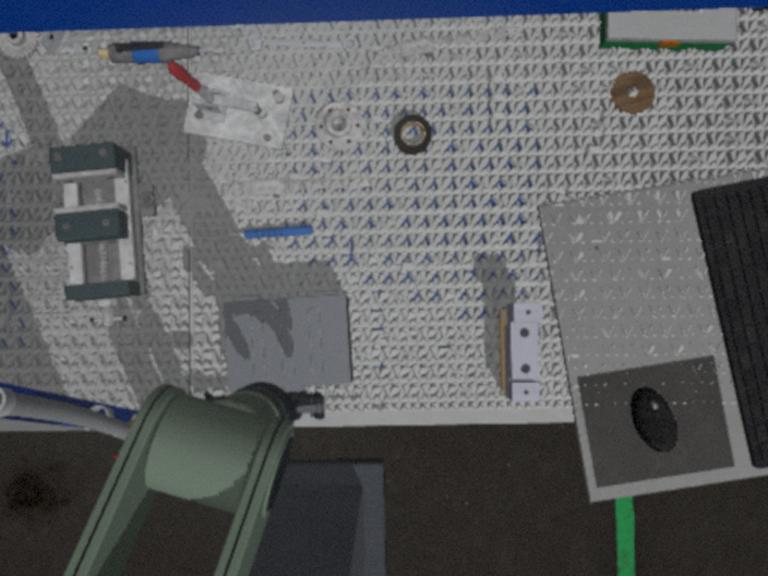

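View pics/s8.png

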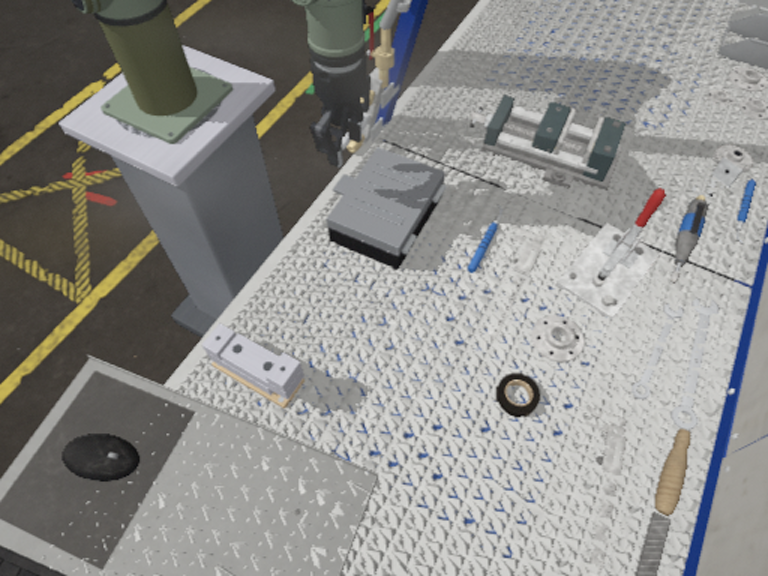

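```bash
python3 -c "
from h import *
c=load('s8.npz');W=cloud(c)
for u,v in ((500,8),(495,35),(505,38),(482,30),(505,10)): print(u,v,W[v,u].round(3))
im=c['color'][0:140,400:512,::-1];cv2.imwrite('pics/z8.png',cv2.resize(im,None,fx=4,fy=4,interpolation=cv2.INTER_CUBIC))"
```

```text
500 8 [0.978 0.821 0.044]
495 35 [0.994 0.696 0.025]
505 38 [1.024 0.69  0.028]
482 30 [0.952 0.694 0.03 ]
505 10 [0.992 0.794 0.056]
```

View pics/z8.png

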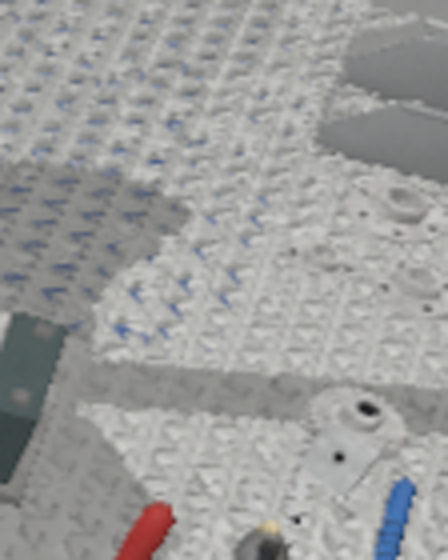

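```bash
python3 -c "
from h import *
go(458.1,-55.5,34,2.4)"
```

```text
t 16.57 pos [469.  -55.5 124.6] toolyaw 2.35 j [-0.3   0.1   1.9  -0.    1.13  1.23] gap 55.6 F [ 0.6 -0.8 -0.6]
delta cm [ 9.05 -0.1   1.18] turn -0.0
```

Call:
{"api": "carry_out", "payload": {
  "jaw": [0.65,0.65,0.65,0.65,0.65,0.65,0.65,0.65,0.65],
  "delta_pos": [
    [0,-0.1,1.2],
    [1,-0.1,1.2],
    [3,-0.1,1.2],
    [5.5,-0.1,1.2],
    [7.5,-0.1,1.2],
    [8.7,-0.1,1.2],
    [9.05,-0.1,1.2],
    [9.05,-0.1,1.2],
    [9.05,-0.1,1.2]
  ],
  "turn": [0,0,0,0,0,0,0,0,0]
}}

```text
time: 17.7
position: [0.4587, -0.0558, 0.0348]
ee_rot: [0.017, 0.711, 0.012, -0.703]
wrist_force: [0.4, -0.4, 0.2]
finger_gap: 0.0555
```

```bash
python3 -c "
from h import *
go(458.1,-55.5,34,2.4)
shot('side','s9',(60,190,180,310),5)"
```

```text
t 17.7 pos [458.7 -55.8  34.8] toolyaw 2.35 j [-0.31  0.24  1.98 -0.    0.92  1.22] gap 55.5 F [ 0.4 -0.4  0.2]
delta cm [ 0.08 -0.03  0.06] turn -0.0
```

View pics/s9.png

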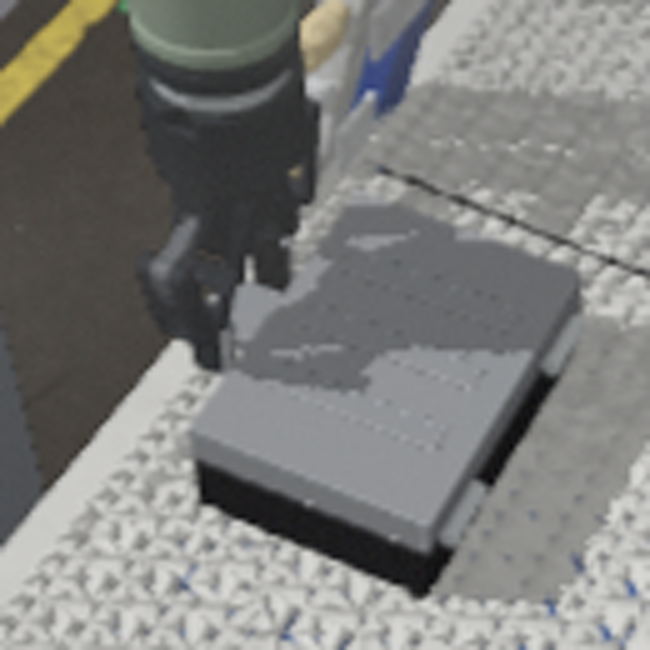

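Fingers straddle the tab at (235,330). Pinch.

Call:
{"api": "carry_out", "payload": {
  "jaw": [0.3,0.3,0.3,0.3,0.3],
  "delta_pos": [
    [0,0,0],
    [0,0,0],
    [0,0,0],
    [0,0,0],
    [0,0,0]
  ],
  "turn": [0,0,0,0,0],
  "force": 50
}}

```text
time: 18.38
position: [0.4589, -0.0552, 0.0356]
ee_rot: [0.016, 0.711, 0.013, -0.703]
wrist_force: [-2.4, 3.0, 5.7]
finger_gap: 0.039
```

Run:
```python
from h import *
from station import r
go(458.1,-55.5,34,2.4)
s=r.read_state();q=s["ee_rot"];R=Ro.from_quat(q[[1,2,3,0]]).as_matrix();p=s["position"]*1000
h=np.array([611,-49.1,40]);yw=np.radians(2.4);dr=np.array([np.cos(yw),np.sin(yw),0])
v=p+[0,0,11]-h;rr=-v@dr;zz=v[2];rad=np.hypot(rr,zz);ph=np.arctan2(zz,rr);print(rad,ph)
for th in np.arange(.1,1.75,.1):
    a=th+ph;d=(-dr*rad*np.cos(a)+np.array([0,0,rad*np.sin(a)]))-(-dr*rr+np.array([0,0,zz]))
    print(round(th,2),(R.T@d/10).round(2))
```

```text
t 18.38 pos [458.9 -55.2  35.6] toolyaw 2.35 j [-0.31  0.23  1.98 -0.    0.92  1.22] gap 39.0 F [-2.4  3.   5.7]
delta cm [0.16 0.03 0.09] turn -0.1
152.31625748315295 0.04342238044338939
0.1 [-1.51  0.01 -0.16]
0.2 [-3.    0.02 -0.47]
0.3 [-4.46  0.03 -0.93]
0.4 [-5.86  0.03 -1.53]
0.5 [-7.19  0.04 -2.27]
0.6 [-8.44  0.05 -3.14]
0.7 [-9.6   0.05 -4.12]
0.8 [-10.65   0.06  -5.22]
0.9 [-11.59   0.06  -6.42]
1.0 [-12.41   0.07  -7.7 ]
1.1 [-13.09   0.07  -9.07]
1.2 [-13.63   0.07 -10.49]
1.3 [-14.03   0.07 -11.96]
1.4 [-14.28   0.07 -13.46]
1.5 [-14.38   0.07 -14.98]
1.6 [-14.33   0.07 -16.5 ]
1.7 [-14.12   0.07 -18.01]
```

Call:
{"api": "carry_out", "payload": {
  "jaw": [0.3,0.3,0.3,0.3,0.3,0.3,0.3,0.3],
  "delta_pos": [
    [-0.75,0,-0.06],
    [-1.51,0,-0.16],
    [-3,0,-0.47],
    [-4.46,0,-0.93],
    [-5.86,0,-1.53],
    [-7.19,0,-2.27],
    [-8.44,0,-3.14],
    [-8.44,0,-3.14]
  ],
  "turn": [0,0,0,0,0,0,0,0],
  "force": 40
}}

```text
time: 19.38
position: [0.4907, -0.0537, 0.1218]
ee_rot: [0.017, 0.712, 0.012, -0.702]
wrist_force: [5.4, -1.3, -5.5]
finger_gap: 0.0385
```

Run:
```python
from h import *
from station import r
shot('side','s10',(30,190,180,340),5)
go(458.1,-55.5,34,2.4)
s=r.read_state();q=s["ee_rot"];R=Ro.from_quat(q[[1,2,3,0]]).as_matrix();p=s["position"]*1000
h=np.array([611,-49.1,40]);yw=np.radians(2.4);dr=np.array([np.cos(yw),np.sin(yw),0])
v=p+[0,0,11]-h;rr=-v@dr;zz=v[2];rad=np.hypot(rr,zz);ph=np.arctan2(zz,rr);print(rad,ph)
for a in np.arange(.7,1.85,.1):
    d=(-dr*rad*np.cos(a)+np.array([0,0,rad*np.sin(a)]))-(-dr*rr+np.array([0,0,zz]))
    print(round(a,2),(R.T@d/10).round(2))
```

```text
t 19.43 pos [490.2 -53.8 121.1] toolyaw 2.33 j [-0.28  0.15  1.86 -0.    1.12  1.25] gap 38.7 F [ 4.8 -1.2 -4.9]
delta cm [ 8.66 -0.02  3.34] turn -0.1
152.0168313872434 0.651049832964115
0.7 [-0.57  0.   -0.47]
0.8 [-1.67  0.01 -1.53]
0.9 [-2.66  0.01 -2.68]
1.0 [-3.52  0.02 -3.93]
1.1 [-4.26  0.02 -5.26]
1.2 [-4.86  0.03 -6.66]
1.3 [-5.32  0.03 -8.1 ]
1.4 [-5.63  0.03 -9.59]
1.5 [ -5.79   0.03 -11.1 ]
1.6 [ -5.8    0.03 -12.62]
1.7 [ -5.66   0.02 -14.13]
1.8 [ -5.36   0.02 -15.63]
```

View pics/s10.png

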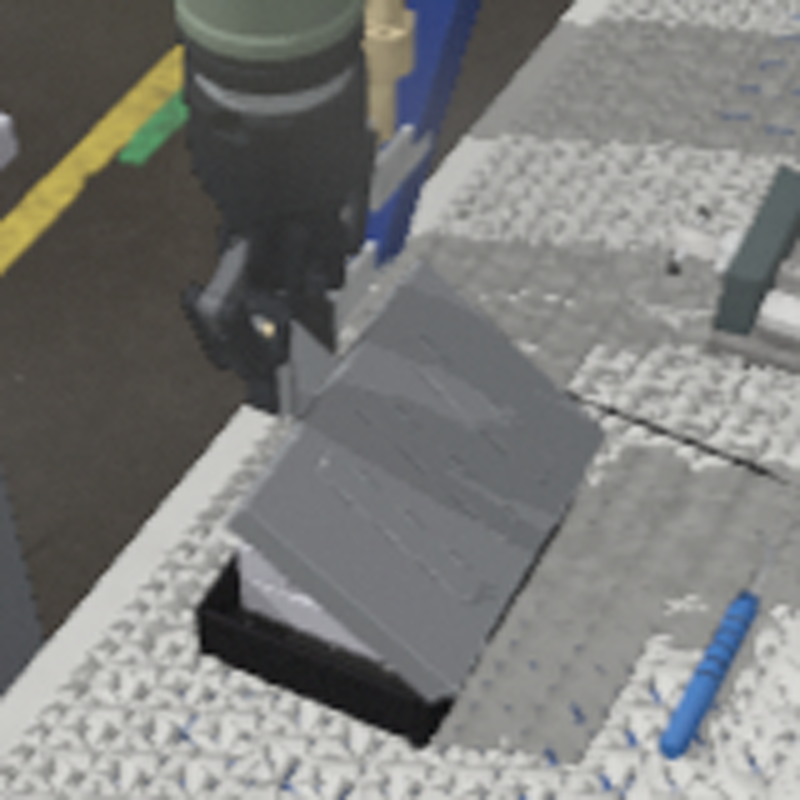

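Call:
{"api": "carry_out", "payload": {
  "jaw": [0.3,0.3,0.3,0.3,0.3,0.3,0.3,0.3,0.3,0.3,0.3,0.3],
  "delta_pos": [
    [-0.57,0,-0.47],
    [-1.67,0,-1.53],
    [-2.66,0,-2.68],
    [-3.52,0,-3.93],
    [-4.26,0,-5.26],
    [-4.86,0,-6.66],
    [-5.32,0,-8.1],
    [-5.63,0,-9.59],
    [-5.79,0,-11.1],
    [-5.8,0,-12.62],
    [-5.66,0,-14.1],
    [-5.66,0,-14.1]
  ],
  "turn": [0,0,0,0,0,0,0,0,0,0,0,0]
}}

```text
time: 20.92
position: [0.6316, -0.0477, 0.1814]
ee_rot: [0.017, 0.713, 0.012, -0.701]
wrist_force: [-1.2, -1.0, 2.7]
finger_gap: 0.038
```

Run:
```python
from h import *
shot('side','s11',(30,190,180,340),5)
go(458.1,-55.5,34,2.4)
```

```text
t 20.98 pos [631.2 -47.7 181.4] toolyaw 2.35 j [-0.21  0.36  1.46 -0.    1.31  1.32] gap 38.1 F [-0.4 -1.7  3. ]
delta cm [14.46 -0.03 17.56] turn -0.0
```

View pics/s11.png

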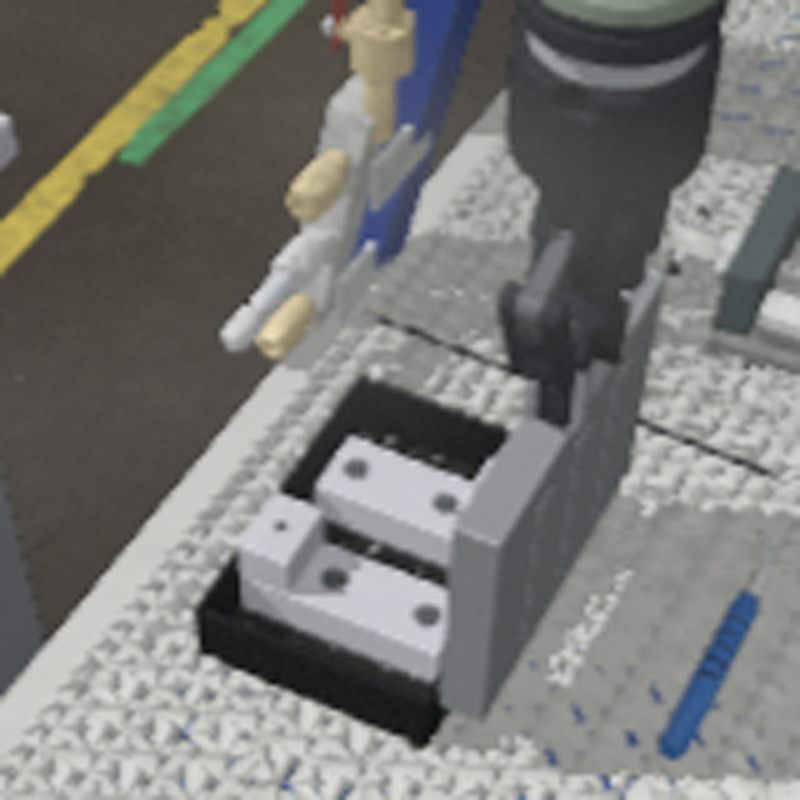

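Call:
{"api": "carry_out", "payload": {
  "jaw": [0.3,0.65,0.65,0.65,0.65,0.65,0.65,0.65,0.65],
  "delta_pos": [
    [0.1,0,-1.0],
    [0.1,0,-1.0],
    [0.1,0,-1.0],
    [0.1,0,-1.0],
    [-2,0,-1],
    [-5,0,-0.5],
    [-8,0,0],
    [-8,0,0],
    [-8,0,0]
  ],
  "turn": [0,0,0,0,0,0,0,0,0]
}}

```text
time: 22.1
position: [0.6294, -0.047, 0.2605]
ee_rot: [0.017, 0.712, 0.012, -0.702]
wrist_force: [-0.4, 0.5, -1.1]
finger_gap: 0.0557
```

Run:
```python
from h import *
shot('side','s12',(30,190,180,340),5)
go(545,-190,200,2.4)
```

```text
t 22.15 pos [629.  -47.  259.7] toolyaw 2.35 j [-0.21  0.3   1.37 -0.    1.46  1.32] gap 55.1 F [-0.8  0.3  0.4]
delta cm [ 5.93 13.91  9.07] turn -0.1
```

View pics/s12.png

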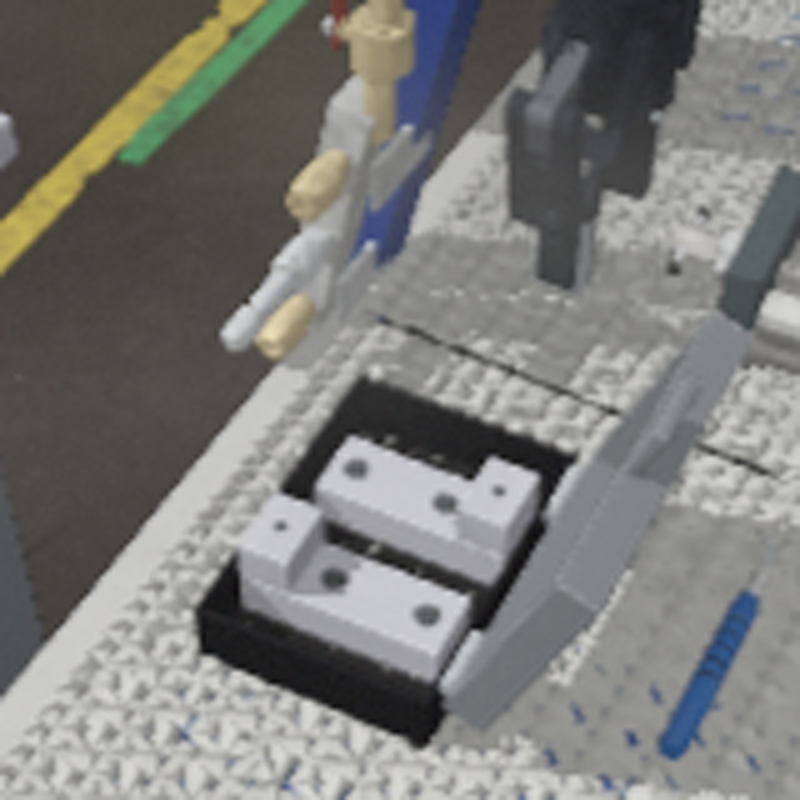

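Call:
{"api": "carry_out", "payload": {
  "jaw": [0.65,0.65,0.65,0.65,0.65,0.65,0.65,0.65,0.65,0.65],
  "delta_pos": [
    [0,2,1],
    [0,5,2.5],
    [0,8,4.5],
    [0,11,6],
    [1,14,7.5],
    [2,17,8.5],
    [3,20,9],
    [4,23,9],
    [4,23,9],
    [4,23,9]
  ],
  "turn": [0,0,0,0,0,0,0,0,0,0]
}}

```text
time: 23.4
position: [0.5483, -0.2807, 0.2192]
ee_rot: [0.016, 0.711, 0.013, -0.703]
wrist_force: [-0.2, -0.5, -0.7]
finger_gap: 0.0556
```

Run:
```python
from h import *
go(545,-190,200,2.4)
c=shot('top','t13');d=shot('side','s13')
for n,B in(('R',[.45,.615,-.125,-.056]),('L',[.45,.615,-.05,.016])):
    print(n)
    print(' top',comps(c,.024,.036,B,40),comps(c,.048,.062,B,40));print(' pca',clus(c,.03,B),clus(c,.055,B))
    print(' side',comps(d,.024,.036,B,40),comps(d,.048,.062,B,40))
W=cloud(c);m=(W[...,2]>.033)&(W[...,2]<.047)&(W[...,0]>.46)&(W[...,0]<.63)&(W[...,1]>-.17)&(W[...,1]<.06)
print('rim',rect(W[m]))
```

```text
t 23.4 pos [ 548.3 -280.7  219.2] toolyaw 2.3 j [-0.62  0.29  1.46  0.    1.38  0.91] gap 55.6 F [-0.2 -0.5 -0.7]
delta cm [ 1.87 -9.09 -0.02] turn -0.1
R
 top [(637, array([554.7, -86.2,  81.9,  40.1,   3.3,  31.4]))] [(234, array([500.1, -89.1,  40. ,  27.8, -87.5,  56.3]))]
 pca (671, array([553.1, -87.3,  31.3]), np.float64(6.5), array([42.3, 93.6])) (237, array([500.7, -89.6,  56.2]), np.float64(-63.8), array([36.9, 41.9]))
 side [(475, array([554.8, -86.6,  85.9,  42.1,   3.8,  32. ]))] [(163, array([501.8, -89.3,  40.9,  28. , -86.2,  56.7]))]
L
 top [(640, array([528.4, -17.9,  81.4,  40.4,   1.3,  31.4]))] [(230, array([583.9, -16.8,  39.7,  26.7,  88.8,  56.3]))]
 pca (680, array([528.4, -18.3,  31.3]), np.float64(-1.5), array([42.8, 91.7])) (242, array([584.6, -16.3,  56. ]), np.float64(77.3), array([34.9, 42.9]))
 side [(397, array([ 5.382e+02, -1.790e+01,  9.930e+01,  4.210e+01,  5.000e-01,
        3.200e+01]))] [(164, array([584.4, -15.2,  43.7,  29. , -87.3,  56.8]))]
rim [553.7 -51.3 180.3 158.2 -87.4  41.4]
```

View pics/t13.png

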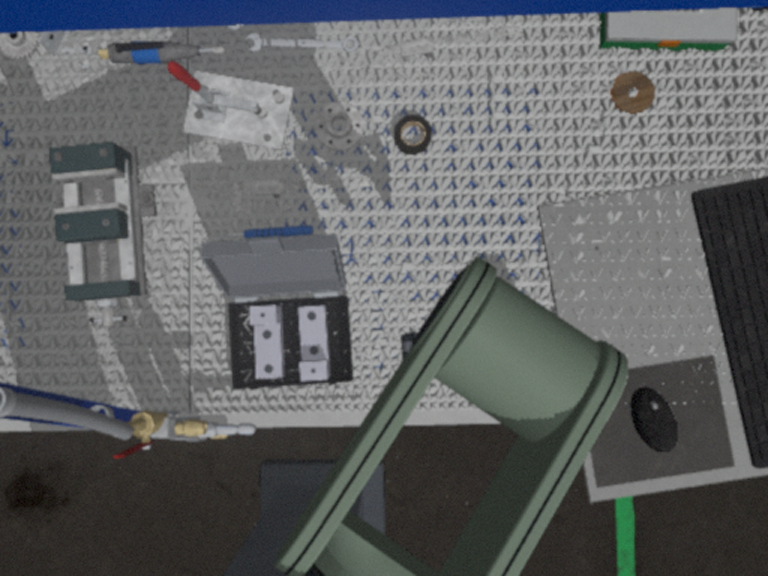

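Run:
```python
from h import *
go(532.9,-87.4,120,3.0)
```

```text
t 23.5 pos [ 549.  -280.1  220. ] toolyaw 2.39 j [-0.61  0.29  1.46  0.    1.38  0.91] gap 55.2 F [ 1.  -0.4  0.3]
delta cm [  9.87 -19.38   0.94] turn -0.6
```

Call:
{"api": "carry_out", "payload": {
  "jaw": [0.62,0.62,0.62,0.62,0.62,0.62,0.62,0.62,0.62,0.62,0.62],
  "delta_pos": [
    [0,-2,0],
    [0,-5,0.2],
    [1,-9,0.4],
    [3,-13,0.6],
    [5,-16.5,0.8],
    [7.5,-18.8,0.9],
    [9.5,-19.4,0.94],
    [9.9,-19.4,0.94],
    [9.9,-19.4,0.94],
    [9.9,-19.4,0.94],
    [9.9,-19.4,0.94]
  ],
  "turn": [0,0,-0.6,-0.6,-0.6,-0.6,-0.6,-0.6,-0.6,-0.6,-0.6]
}}

```text
time: 24.88
position: [0.5336, -0.0878, 0.1207]
ee_rot: [0.021, 0.712, 0.016, -0.701]
wrist_force: [-0.0, 1.0, 0.4]
finger_gap: 0.0528
```

Run:
```python
from h import *
go(532.9,-87.4,14,3.0)
```

```text
t 24.88 pos [533.6 -87.8 120.7] toolyaw 2.95 j [-0.32  0.24  1.74 -0.    1.14  1.2 ] gap 52.8 F [-0.   1.   0.4]
delta cm [10.67 -0.11  0.23] turn -0.0
```

Call:
{"api": "carry_out", "payload": {
  "jaw": [0.62,0.62,0.62,0.62,0.62,0.62,0.62,0.62],
  "delta_pos": [
    [1,-0.08,0.1],
    [3,-0.08,0.2],
    [5.5,-0.08,0.23],
    [8,-0.08,0.23],
    [9.7,-0.08,0.23],
    [10.5,-0.08,0.23],
    [10.6,-0.08,0.23],
    [10.6,-0.08,0.23]
  ],
  "turn": [0,0,0,0,0,0,0,0]
}}

```text
time: 25.88
position: [0.5337, -0.088, 0.0154]
ee_rot: [0.021, 0.713, 0.016, -0.701]
wrist_force: [0.6, -0.0, 0.2]
finger_gap: 0.053
```

Run:
```python
from h import *
go(532.9,-87.4,14,3.0)
shot('side','s14',(30,190,180,340),5)
```

```text
t 25.88 pos [533.7 -88.   15.4] toolyaw 2.95 j [-0.32  0.4   1.79 -0.    0.92  1.2 ] gap 53.0 F [ 0.6 -0.   0.2]
delta cm [ 0.14 -0.06  0.08] turn -0.1
```

View pics/s14.png

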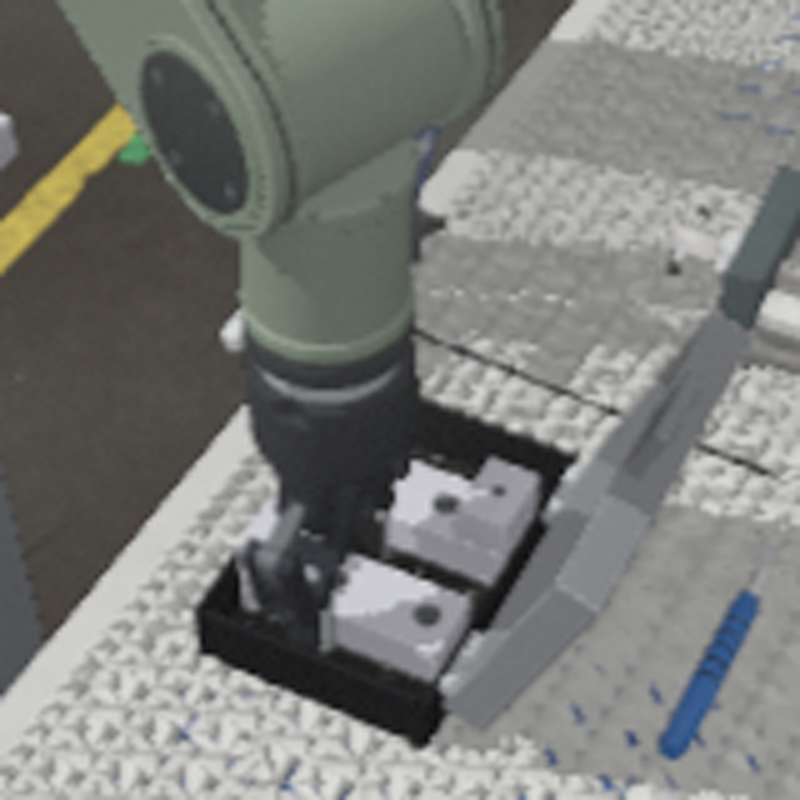

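Call:
{"api": "carry_out", "payload": {
  "jaw": [0.62,0.62,0.3,0.3,0.3,0.3,0.3],
  "delta_pos": [
    [0.35,-0.05,0.05],
    [0.35,-0.05,0.05],
    [0.35,-0.05,0.05],
    [0.35,-0.05,0.05],
    [0.35,-0.05,0.05],
    [0.35,-0.05,0.05],
    [0.35,-0.05,0.05]
  ],
  "turn": [0,0,0,0,0,0,0],
  "force": 80
}}

```text
time: 26.8
position: [0.5336, -0.0876, 0.0126]
ee_rot: [0.021, 0.713, 0.016, -0.701]
wrist_force: [-1.2, 1.5, 5.0]
finger_gap: 0.038
```

Run:
```python
from h import *
go(496.7,-396.4,150,-0.6)
```

```text
t 26.8 pos [533.6 -87.6  12.6] toolyaw 2.95 j [-0.32  0.41  1.8  -0.    0.92  1.2 ] gap 38.0 F [-1.2  1.5  5. ]
delta cm [-13.59  30.75   5.04] turn 3.6
```

Call:
{"api": "carry_out", "payload": {
  "jaw": [0.3,0.3,0.3,0.3,0.3,0.3,0.3],
  "delta_pos": [
    [-0.8,0,0],
    [-2.5,0,0],
    [-5,0,0],
    [-8,0,0],
    [-11,0,0],
    [-12,0,0],
    [-12,0,0]
  ],
  "turn": [0,0,0,0,0,0,0]
}}

```text
time: 27.68
position: [0.5317, -0.0869, 0.1333]
ee_rot: [0.021, 0.714, 0.015, -0.7]
wrist_force: [0.7, -0.8, -3.8]
finger_gap: 0.0381
```

Run:
```python
from h import *
go(497.2,-396.4,132,-0.6)
shot('side','s15',(30,190,180,340),5)
```

```text
t 27.68 pos [531.7 -86.9 133.3] toolyaw 2.96 j [-0.32  0.22  1.74 -0.    1.16  1.2 ] gap 38.1 F [ 0.7 -0.8 -3.8]
delta cm [ 0.29 30.73  5.05] turn 3.6
```

View pics/s15.png

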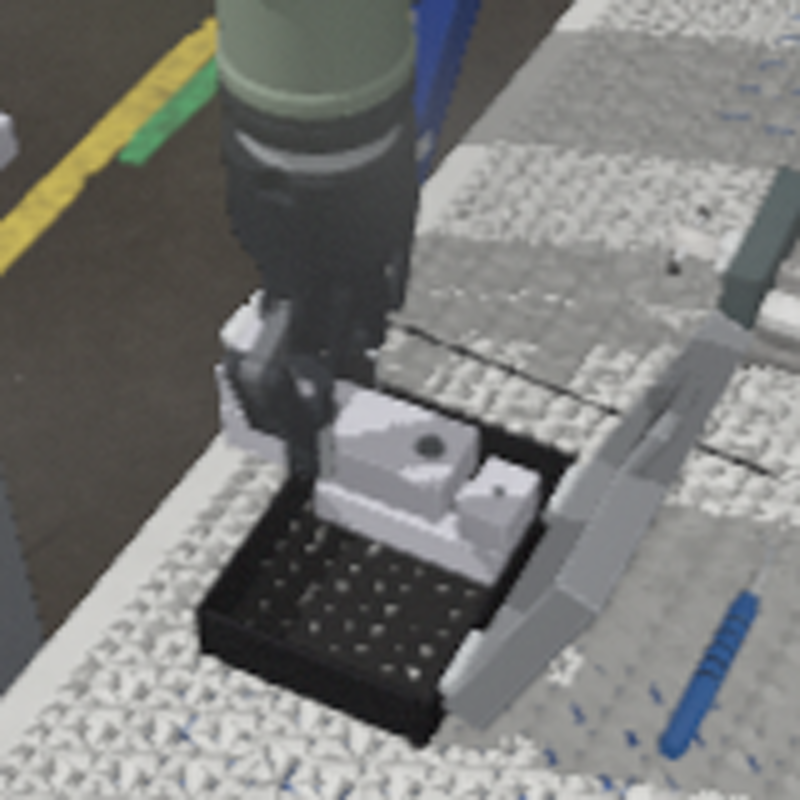

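Call:
{"api": "carry_out", "payload": {
  "jaw": [0.3,0.3,0.3,0.3,0.3,0.3,0.3,0.3,0.3,0.3,0.3,0.3],
  "delta_pos": [
    [0,1.5,0.3],
    [0,4.5,0.8],
    [0,8.5,1.5],
    [0,12.5,2.1],
    [0,16.5,2.8],
    [0,20.5,3.5],
    [0,24.5,4.2],
    [0,28,4.7],
    [0,30.2,5],
    [0,30.75,5.05],
    [0,30.75,5.05],
    [0,30.75,5.05]
  ],
  "turn": [0,0,1,2,3,3.6,3.6,3.6,3.6,3.6,3.6,3.6]
}}

```text
time: 29.22
position: [0.4964, -0.3948, 0.1332]
ee_rot: [-0.002, 0.713, -0.005, -0.701]
wrist_force: [-0.9, -0.1, -4.2]
finger_gap: 0.0385
```

Run:
```python
from h import *
go(497.7,-396.5,78,-0.6)
shot('side','s16',(130,290,100,260),5)
from station import r
q=r.read_state()['ee_rot'];print(Ro.from_quat(q[[1,2,3,0]]).as_matrix().round(4))
```

```text
t 29.23 pos [ 496.4 -394.8  133.2] toolyaw -0.57 j [-0.81  0.41  1.49  0.01  1.23  0.77] gap 38.5 F [-0.9 -0.1 -4.2]
delta cm [ 5.52  0.14 -0.04] turn 0.0
[[ 0.0167 -0.0098 -0.9998]
 [-0.0057 -0.9999  0.0097]
 [-0.9998  0.0056 -0.0167]]
```

View pics/s16.png

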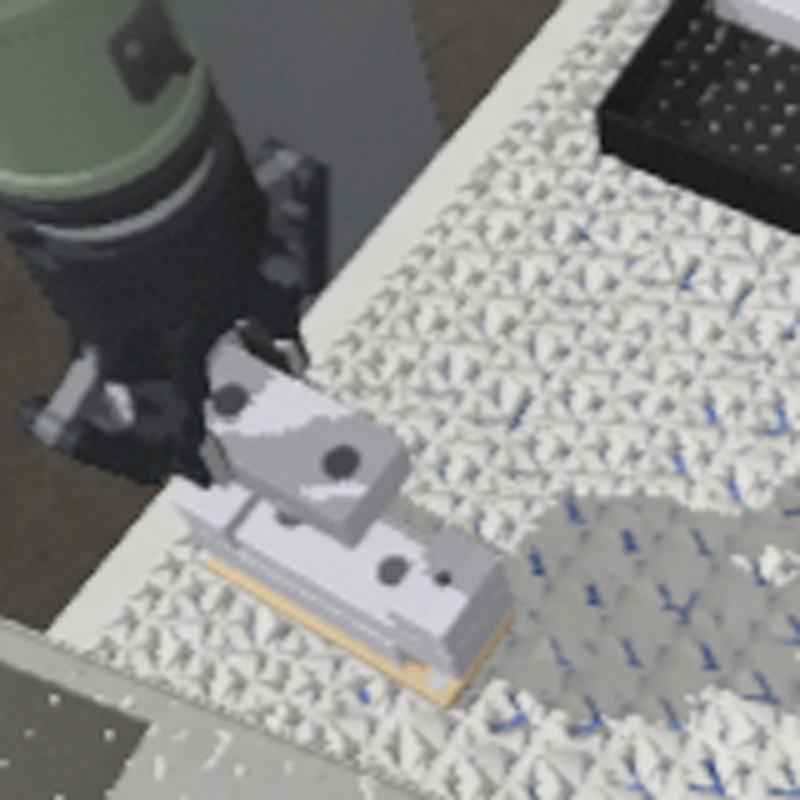

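Run:
```python
from h import *
d=load('s16.npz');B=[.5,.6,-.43,-.36]
W=cloud(d);m=(W[...,2]>.142)&(W[...,2]<.16)&(W[...,0]>.5)&(W[...,0]<.6)&(W[...,1]>-.43)&(W[...,1]<-.36)
P=W[m];A=np.c_[P[:,:2],np.ones(len(P))];print(rect(P),P.max(0),np.linalg.lstsq(A,P[:,2],rcond=None)[0])
```

```text
[ 530.6 -395.7   65.5   61.1   88.4  152.2] [ 0.56155559 -0.36221651  0.15988859] [-0.02285652  0.03104353  0.17622527]
```

Call:
{"api": "carry_out", "payload": {
  "jaw": [0.3,0.3,0.3,0.3,0.3,0.3,0.3],
  "delta_pos": [
    [0.5,0.14,-0.04],
    [2,0.14,-0.04],
    [4,0.14,-0.04],
    [5.2,0.14,-0.04],
    [5.6,0.14,-0.04],
    [5.6,0.14,-0.04],
    [5.6,0.14,-0.04]
  ],
  "turn": [0,0,0,0,0,0,0]
}}

```text
time: 30.15
position: [0.4984, -0.3972, 0.0782]
ee_rot: [-0.001, 0.713, -0.006, -0.701]
wrist_force: [-0.8, -0.0, -2.9]
finger_gap: 0.0381
```

Run:
```python
from h import *
go(497.7,-396.5,70,-0.6)
d=shot('side','s17',(130,290,100,260),5)
W=cloud(d)
for z0,z1 in((.085,.105),):
  m=(W[...,2]>z0)&(W[...,2]<z1)&(W[...,0]>.5)&(W[...,0]<.62)&(W[...,1]>-.42)&(W[...,1]<-.37)
  for x in np.arange(.5,.61,.01):
    k=m&(W[...,0]>x)&(W[...,0]<x+.01);print(round(x,2),k.sum(),np.median(W[k][:,2]).round(4) if k.sum() else None)
```

```text
t 30.15 pos [ 498.4 -397.2   78.2] toolyaw -0.56 j [-0.81  0.48  1.52  0.01  1.13  0.76] gap 38.1 F [-0.8 -0.  -2.9]
delta cm [ 0.82 -0.07  0.08] turn 0.0
0.5 106 0.0974
0.51 100 0.0972
0.52 98 0.0974
0.53 104 0.0971
0.54 98 0.0974
0.55 101 0.0974
0.56 101 0.0903
0.57 99 0.089
0.58 98 0.0889
0.59 53 0.0888
0.6 0 None
```

Call:
{"api": "carry_out", "payload": {
  "jaw": [0.3,0.3,0.3,0.3,0.3,0.7,0.7,0.7,0.7,0.7,0.7,0.7],
  "delta_pos": [
    [0,-0.06,0.08],
    [0.4,-0.06,0.08],
    [0.75,-0.06,0.08],
    [0.87,-0.06,0.08],
    [0.87,-0.06,0.08],
    [0.82,-0.06,0.08],
    [0.82,-0.06,0.08],
    [0.82,-0.06,0.08],
    [-1.5,-0.06,0],
    [-5,-0.06,0],
    [-8,0,0],
    [-8,0,0]
  ],
  "turn": [0,0,0,0,0,0,0,0,0,0,0,0]
}}

```text
time: 31.7
position: [0.4988, -0.3986, 0.1623]
ee_rot: [0.001, 0.715, -0.008, -0.699]
wrist_force: [-0.4, -0.3, -0.7]
finger_gap: 0.0599
```

Run:
```python
from h import *
go(550.6,-17.4,165,1.2)
d=shot('side','s18',(130,290,100,260),5)
```

```text
t 31.7 pos [ 498.8 -398.6  162.3] toolyaw -0.57 j [-0.81  0.38  1.47  0.01  1.27  0.76] gap 59.9 F [-0.4 -0.3 -0.7]
delta cm [ -0.64 -38.16  -4.82] turn -1.8
```

View pics/s18.png

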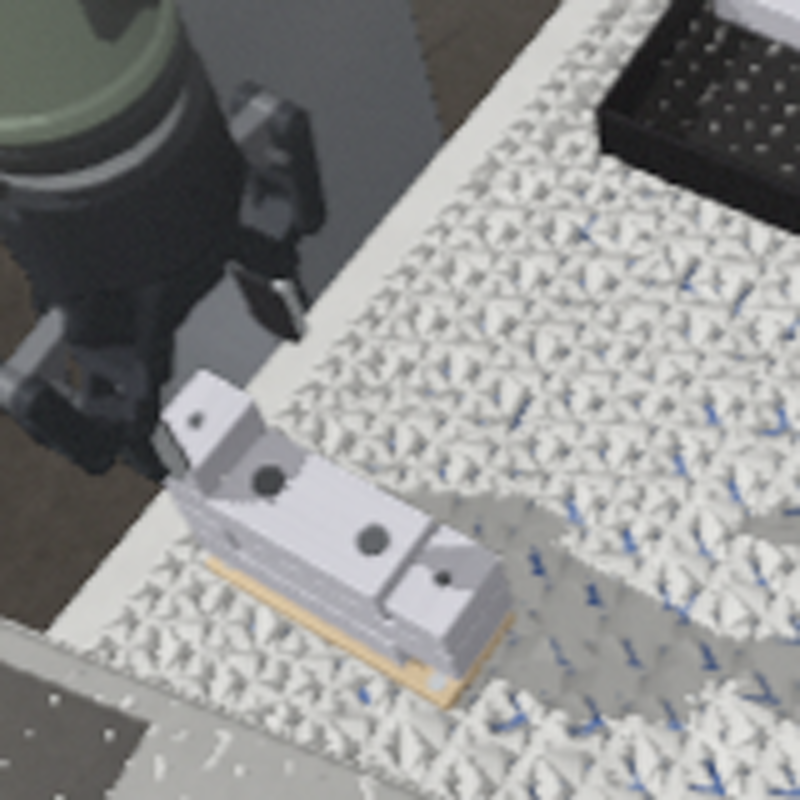

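Call:
{"api": "carry_out", "payload": {
  "jaw": [0.62,0.62,0.62,0.62,0.62,0.62,0.62,0.62,0.62,0.62,0.62,0.62],
  "delta_pos": [
    [-0.5,-2,-0.2],
    [-0.5,-6,-0.8],
    [-0.5,-10.5,-1.4],
    [-0.5,-15,-2],
    [-0.5,-19.5,-2.5],
    [-0.5,-24,-3],
    [-0.5,-28.5,-3.6],
    [-0.5,-33,-4.2],
    [-0.5,-36.5,-4.7],
    [-0.5,-38,-4.8],
    [-0.5,-38.1,-4.8],
    [-0.5,-38.1,-4.8]
  ],
  "turn": [0,0,-1,-1.8,-1.8,-1.8,-1.8,-1.8,-1.8,-1.8,-1.8,-1.8]
}}

```text
time: 33.25
position: [0.549, -0.0177, 0.162]
ee_rot: [0.011, 0.714, 0.004, -0.7]
wrist_force: [-0.7, -0.7, 0.4]
finger_gap: 0.0524
```

Run:
```python
from h import *
go(550.6,-17.4,80,1.2)
c=shot('top','t19');d=shot('side','s19');B=[.4,.62,-.45,-.34]
print('L side',comps(d,.024,.036,[.45,.615,-.05,.016],40),comps(d,.048,.062,[.45,.615,-.05,.016],40))
print('c3 foot+d step z.087',comps(c,.08,.095,B),'c3 step .112',comps(c,.104,.12,B))
print('side',comps(d,.08,.095,B),comps(d,.106,.122,B))
```

```text
t 33.25 pos [549.  -17.7 162. ] toolyaw 1.19 j [-0.19  0.21  1.69 -0.01  1.22  1.37] gap 52.4 F [-0.7 -0.7  0.4]
delta cm [ 8.2  -0.11  0.  ] turn -0.0
L side [(383, array([530.7, -17.5,  85.4,  42.7,   1.5,  32.1]))] [(161, array([584.9, -15.9,  42.2,  28.2, -87.7,  56.8]))]
c3 foot+d step z.087 [(260, array([ 578.4, -397.1,   40.5,   27.5,   89. ,   87.8])), (766, array([ 518.2, -396.9,   80.2,   40.5,   -1.2,   88.1]))] c3 step .112 [(290, array([ 463.9, -396.7,   41.1,   26.8,   88.6,  113. ]))]
side [(1150, array([ 5.349e+02, -3.968e+02,  1.198e+02,  4.060e+01, -4.000e-01,
        8.870e+01]))] [(291, array([ 465.6, -396.3,   40.2,   29.1,   89.4,  113.4]))]
```

View pics/s19.png

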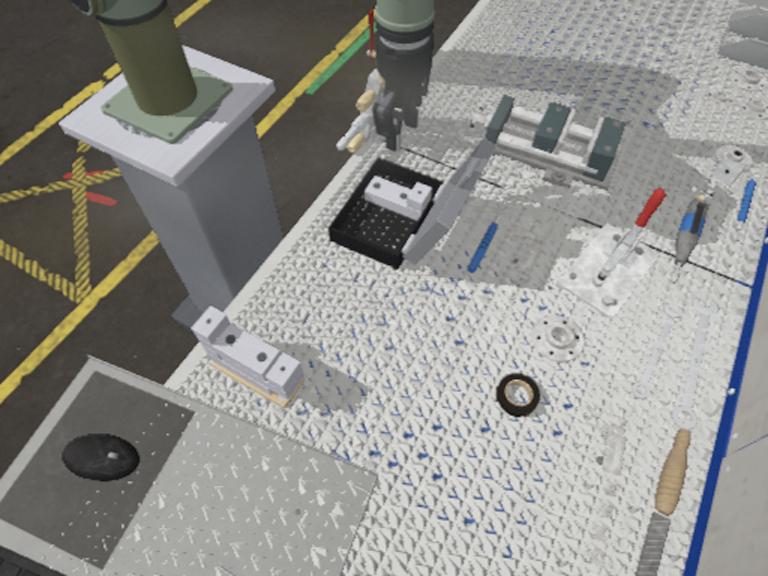

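Run:
```python
from h import *
go(550.6,-17.5,13,1.2)
```

```text
t 33.35 pos [549.3 -18.1 162.2] toolyaw 1.14 j [-0.19  0.21  1.69 -0.01  1.22  1.37] gap 52.6 F [ 0.2 -0.1  0.1]
delta cm [14.92 -0.21  0.16] turn -0.1
```

Call:
{"api": "carry_out", "payload": {
  "jaw": [0.62,0.62,0.62,0.62,0.62,0.62,0.62,0.62,0.62,0.62,0.62],
  "delta_pos": [
    [1,-0.2,0],
    [3.5,-0.2,0.05],
    [6.5,-0.15,0.08],
    [9,-0.15,0.1],
    [11,-0.15,0.12],
    [12,-0.15,0.14],
    [13,-0.15,0.16],
    [14,-0.15,0.16],
    [14.7,-0.15,0.16],
    [14.9,-0.15,0.16],
    [14.9,-0.15,0.16]
  ],
  "turn": [0,0,0,0,0,0,0,0,0,0,0]
}}

```text
time: 34.72
position: [0.5508, -0.0181, 0.0133]
ee_rot: [0.011, 0.714, 0.003, -0.7]
wrist_force: [0.3, 0.3, -0.1]
finger_gap: 0.0532
```

Run:
```python
from h import *
go(550.6,-17.5,12.5,1.2)
d=shot('side','s20',(30,190,180,340),5)
```

```text
t 34.73 pos [550.8 -18.1  13.3] toolyaw 1.14 j [-0.19  0.42  1.77 -0.01  0.93  1.37] gap 53.2 F [ 0.3  0.3 -0.1]
delta cm [ 0.08 -0.06  0.02] turn -0.1
```

View pics/s20.png

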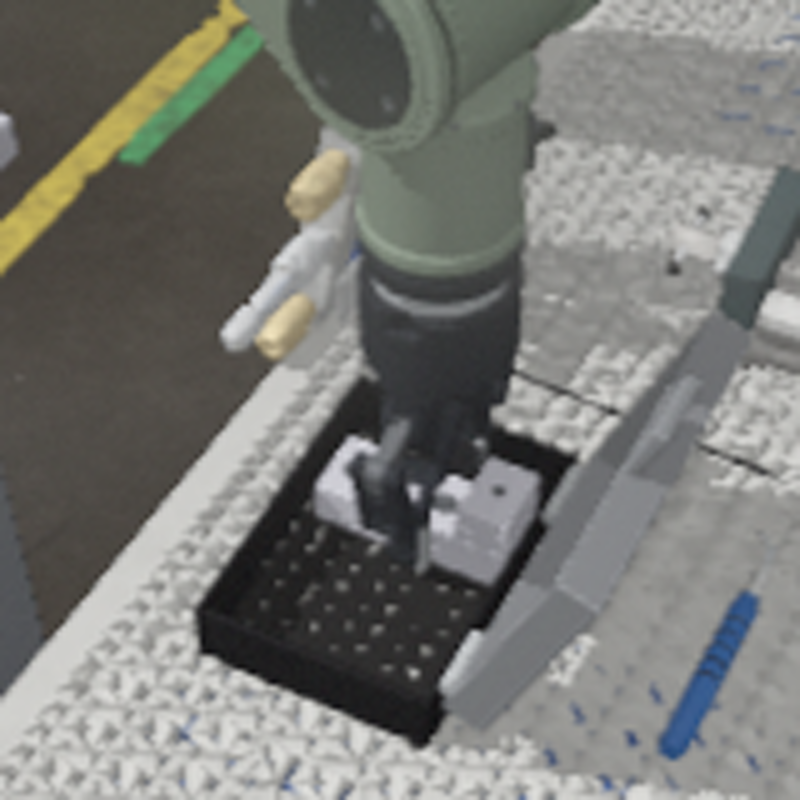

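Grip and lift.

Call:
{"api": "carry_out", "payload": {
  "jaw": [0.62,0.3,0.3,0.3,0.3,0.3,0.3,0.3,0.3,0.3,0.3,0.3],
  "delta_pos": [
    [0.08,-0.04,0.02],
    [0.08,-0.04,0.02],
    [0.08,-0.04,0.02],
    [0.08,-0.04,0.02],
    [0.08,-0.04,0.02],
    [0.08,-0.04,0.02],
    [-1,0,0],
    [-3,0,0],
    [-6,0,0],
    [-9,0,0],
    [-9,0,0],
    [-9,0,0]
  ],
  "turn": [0,0,0,0,0,0,0,0,0,0,0,0],
  "force": 80
}}

```text
time: 36.28
position: [0.5477, -0.0171, 0.102]
ee_rot: [0.011, 0.713, 0.004, -0.701]
wrist_force: [-1.2, -0.9, -4.3]
finger_gap: 0.0381
```

Run:
```python
from h import *
go(546,-396.5,165,-0.6)
d=shot('side','s21',(30,190,180,340),5)
print(comps(d,.128,.16,[.45,.65,-.05,.02],40))
```

```text
t 36.27 pos [547.7 -17.1 102. ] toolyaw 1.14 j [-0.19  0.28  1.74 -0.01  1.1   1.37] gap 38.1 F [-1.2 -0.9 -4.3]
delta cm [-5.93 37.99  0.82] turn 1.7
[(276, array([572.3, -14.7,  47.5,  46.7, -88.9, 144.5]))]
```

View pics/s21.png

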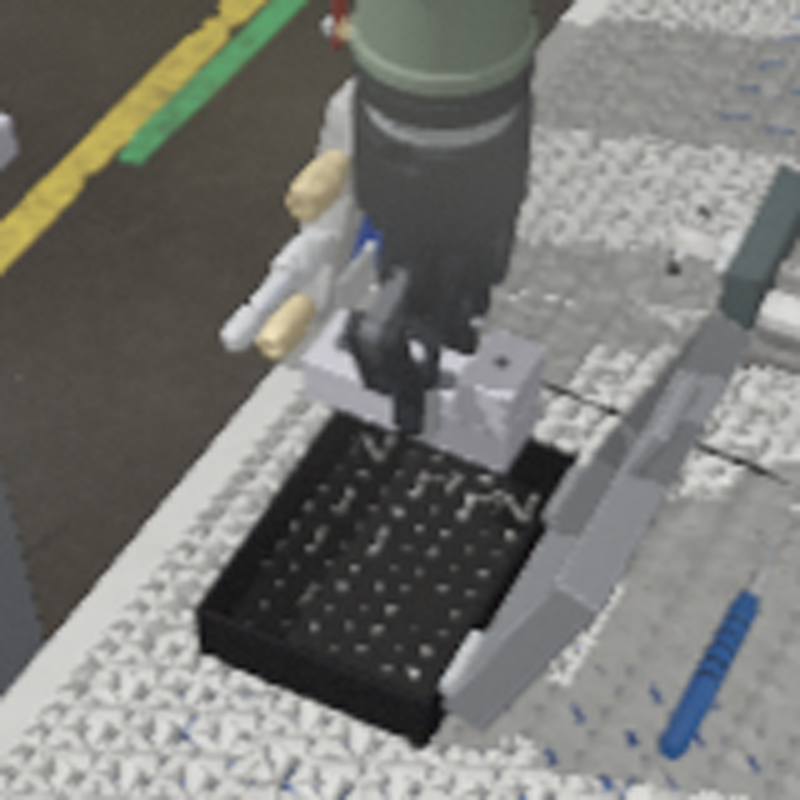

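Call:
{"api": "carry_out", "payload": {
  "jaw": [0.3,0.3,0.3,0.3,0.3,0.3,0.3,0.3,0.3,0.3,0.3,0.3],
  "delta_pos": [
    [-2,0,0],
    [-5,2,0],
    [-5.9,6,0.1],
    [-5.9,10.5,0.2],
    [-5.9,15,0.3],
    [-5.9,20,0.4],
    [-5.9,25,0.5],
    [-5.9,30,0.6],
    [-5.9,34.5,0.7],
    [-5.9,37.5,0.8],
    [-5.9,38,0.8],
    [-5.9,38,0.8]
  ],
  "turn": [0,0,1,1.7,1.7,1.7,1.7,1.7,1.7,1.7,1.7,1.7]
}}

```text
time: 37.83
position: [0.545, -0.3955, 0.1618]
ee_rot: [-0.001, 0.712, -0.006, -0.702]
wrist_force: [-0.1, 0.7, -4.1]
finger_gap: 0.0384
```

Run:
```python
from h import *
d=shot('side','s22',(130,290,100,260),5)
go(546.2,-396.5,102,-0.6)
print(comps(d,.19,.22,[.555,.65,-.45,-.34],40))
```

```text
t 37.88 pos [ 545.3 -395.   162.3] toolyaw -0.53 j [-0.76  0.46  1.36  0.01  1.31  0.82] gap 38.4 F [-0.7 -0.1 -3.9]
delta cm [6.03 0.11 0.  ] turn 0.1
[(447, array([ 579.1, -396. ,   40.3,   28.1,   89.9,  204.6]))]
```

View pics/s22.png

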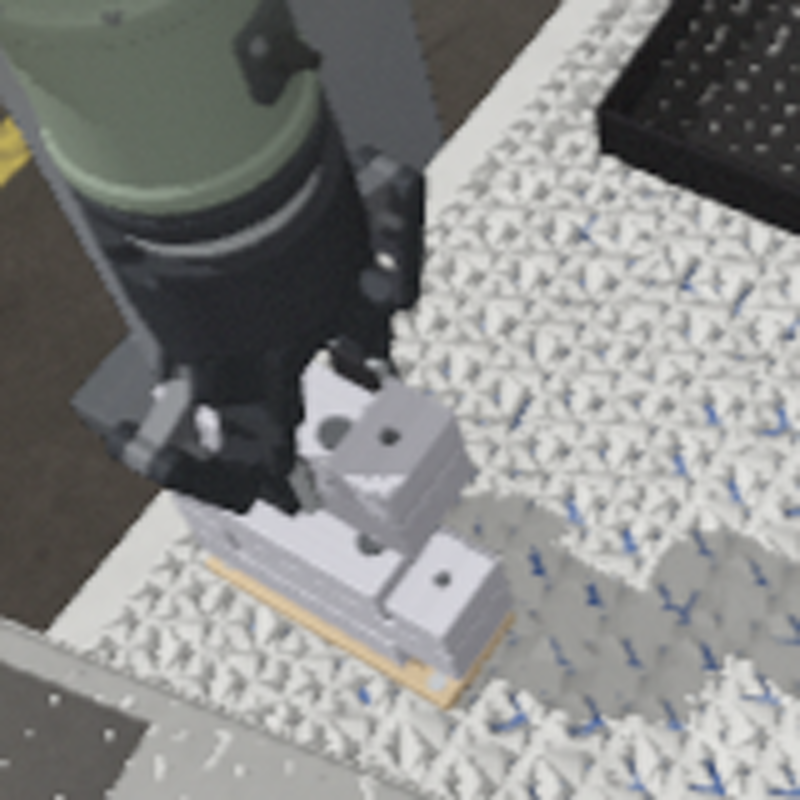

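Call:
{"api": "carry_out", "payload": {
  "jaw": [0.3,0.3,0.3,0.3,0.3,0.3,0.3],
  "delta_pos": [
    [0.5,0.11,0],
    [2,0.11,0],
    [4,0.11,0],
    [5.5,0.11,0],
    [6,0.11,0],
    [6,0.11,0],
    [6,0.11,0]
  ],
  "turn": [0,0,0,0,0,0,0]
}}

```text
time: 38.75
position: [0.5468, -0.3971, 0.1032]
ee_rot: [-0.001, 0.713, -0.006, -0.701]
wrist_force: [-0.2, 0.2, -3.9]
finger_gap: 0.038
```

Run:
```python
from h import *
d=shot('side','s23',(130,290,100,260),5)
go(546.2,-396.5,95,-0.6)
print(comps(d,.135,.16,[.555,.65,-.45,-.34],40))
```

```text
t 38.8 pos [ 546.8 -397.1  103.4] toolyaw -0.54 j [-0.76  0.52  1.4   0.01  1.21  0.82] gap 38.2 F [-0.3  0.4 -2.7]
delta cm [ 0.84 -0.07  0.08] turn 0.1
[(365, array([ 580.7, -397.6,   40.6,   28.2,   89.9,  146.1]))]
```

Call:
{"api": "carry_out", "payload": {
  "jaw": [0.3,0.3,0.3,0.3,0.3,0.7,0.7,0.7,0.7,0.7,0.7,0.7],
  "delta_pos": [
    [0,-0.06,0.06],
    [0.4,-0.06,0.06],
    [0.75,-0.06,0.06],
    [0.85,-0.06,0.06],
    [0.85,-0.06,0.06],
    [0.8,-0.06,0.06],
    [0.8,-0.06,0.06],
    [0.8,-0.06,0.06],
    [-1.5,-0.06,0],
    [-5,-0.06,0],
    [-8,0,0],
    [-8,0,0]
  ],
  "turn": [0,0,0,0,0,0,0,0,0,0,0,0]
}}

```text
time: 40.3
position: [0.5474, -0.3982, 0.1875]
ee_rot: [0.001, 0.715, -0.008, -0.699]
wrist_force: [0.2, -0.2, 0.4]
finger_gap: 0.0596
```

Run:
```python
from h import *
go(636,-47.9,280,2.4)
d=shot('side','s24');B=[.4,.65,-.45,-.34]
print('side',comps(d,.104,.122,B),comps(d,.13,.147,B))
cv2.imwrite('pics/s24z.png',cv2.resize(d['color'][130:290,100:260,::-1],None,fx=5,fy=5,interpolation=2))
# lid tab, open
W=cloud(d);m=(W[...,2]>.07)&(W[...,0]>.6)&(W[...,0]<.75)&(W[...,1]>-.16)&(W[...,1]<.06)
P=W[m];print(len(P),P.min(0),P.max(0))
for z in np.arange(.08,.2,.01):
    k=P[(P[:,2]>z)&(P[:,2]<z+.01)]
    if len(k): print(round(z,2),len(k),k[:,:2].min(0).round(3),k[:,:2].max(0).round(3))
```

```text
t 40.3 pos [ 547.4 -398.2  187.5] toolyaw -0.54 j [-0.76  0.44  1.33  0.01  1.35  0.82] gap 59.6 F [ 0.2 -0.2  0.4]
delta cm [ -9.53 -34.98  -8.74] turn -2.9
side [(534, array([ 5.245e+02, -3.965e+02,  7.560e+01,  4.060e+01, -4.000e-01,
        1.138e+02]))] [(344, array([ 580.2, -397.3,   40.5,   28.8,  -89. ,  138.6]))]
1027 [ 0.62289152 -0.13938829  0.07001322] [0.68736375 0.04519461 0.19515625]
0.08 39 [ 0.628 -0.139] [0.658 0.041]
0.09 35 [ 0.63  -0.139] [0.662 0.041]
0.1 40 [ 0.634 -0.138] [0.666 0.041]
0.11 41 [ 0.637 -0.138] [0.67  0.041]
0.12 39 [ 0.642 -0.138] [0.674 0.04 ]
0.13 39 [ 0.645 -0.137] [0.679 0.041]
0.14 34 [ 0.65  -0.137] [0.681 0.041]
0.15 195 [ 0.653 -0.138] [0.687 0.044]
0.16 424 [ 0.659 -0.137] [0.684 0.045]
0.17 22 [ 0.664 -0.066] [ 0.676 -0.032]
0.18 23 [ 0.668 -0.066] [ 0.681 -0.032]
0.19 57 [ 0.672 -0.066] [ 0.681 -0.028]
```

View pics/s24z.png

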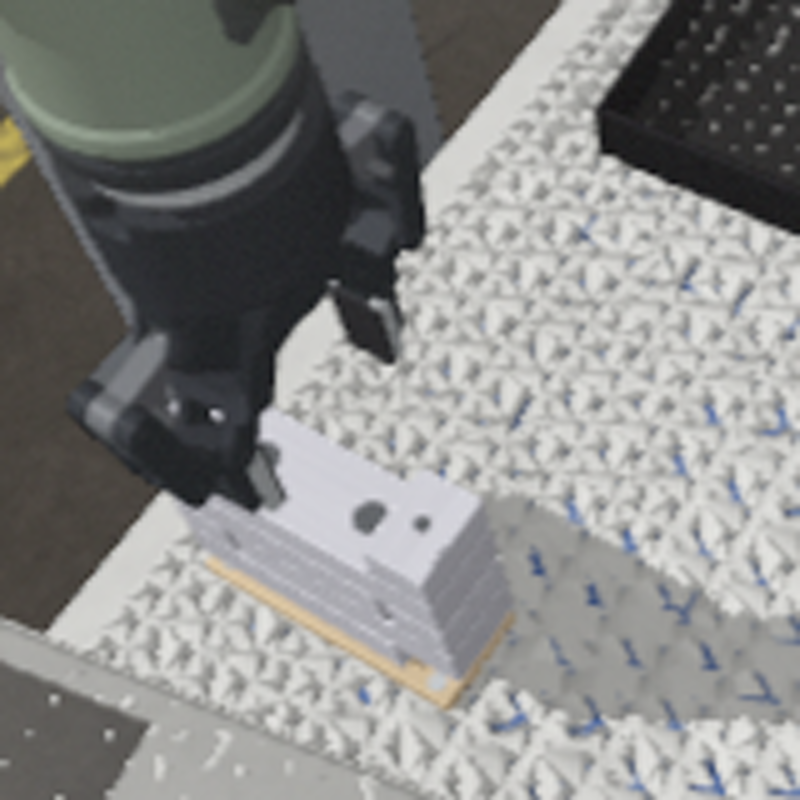

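Run:
```python
from h import *
go(672,-47.2,240,2.4)
```

```text
t 40.35 pos [ 546.2 -397.1  184.9] toolyaw -0.54 j [-0.76  0.44  1.34  0.01  1.35  0.82] gap 59.8 F [-0.3  1.  -0.2]
delta cm [ -5.63 -35.05 -12.35] turn -2.9
```

Call:
{"api": "carry_out", "payload": {
  "jaw": [0.65,0.65,0.65,0.65,0.65,0.65,0.65,0.65,0.65,0.65,0.65,0.65],
  "delta_pos": [
    [-3,0,0],
    [-6,-2,-0.5],
    [-6,-6,-2],
    [-6,-10,-3.5],
    [-6,-14,-5],
    [-6,-18,-6.5],
    [-6,-22.5,-8],
    [-6,-27,-9.5],
    [-6,-31.5,-11],
    [-6,-34.5,-12],
    [-6,-35,-12.35],
    [-6,-35,-12.35]
  ],
  "turn": [0,0,-1,-2,-2.9,-2.9,-2.9,-2.9,-2.9,-2.9,-2.9,-2.9]
}}

```text
time: 41.85
position: [0.6713, -0.0479, 0.242]
ee_rot: [0.019, 0.713, 0.011, -0.701]
wrist_force: [-0.4, -0.6, 0.7]
finger_gap: 0.0556
```

Run:
```python
from h import *
d=shot('side','s25');c=shot('top','t25');B=[.4,.65,-.45,-.34]
go(672,-47.2,169,2.4)
print('side',comps(d,.104,.122,B),comps(d,.13,.147,B))
print('top',comps(c,.104,.122,B),comps(c,.13,.147,B))
```

```text
t 41.95 pos [671.3 -49.  242.8] toolyaw 2.28 j [-0.2   0.39  1.28 -0.01  1.45  1.33] gap 55.5 F [-0.4 -0.5  0.4]
delta cm [ 7.38 -0.26  0.05] turn -0.1
side [(1018, array([ 5.063e+02, -3.965e+02,  1.102e+02,  4.080e+01, -1.000e-01,
        1.138e+02]))] [(339, array([ 579.9, -396.7,   40.7,   28.8,  -89.2,  138.6]))]
top [(814, array([ 522.9, -396.4,   79.5,   41.2,   -1.1,  112.9])), (290, array([ 464. , -396.6,   40.8,   26.8,   89. ,  113. ]))] [(290, array([ 578.5, -397.3,   39.8,   27.9,   88.8,  138. ]))]
```

View pics/s25.png

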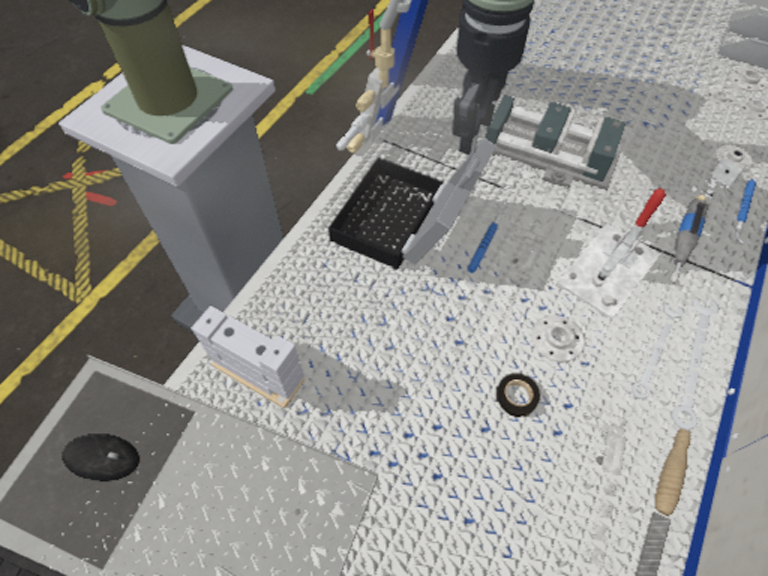

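View pics/t25.png

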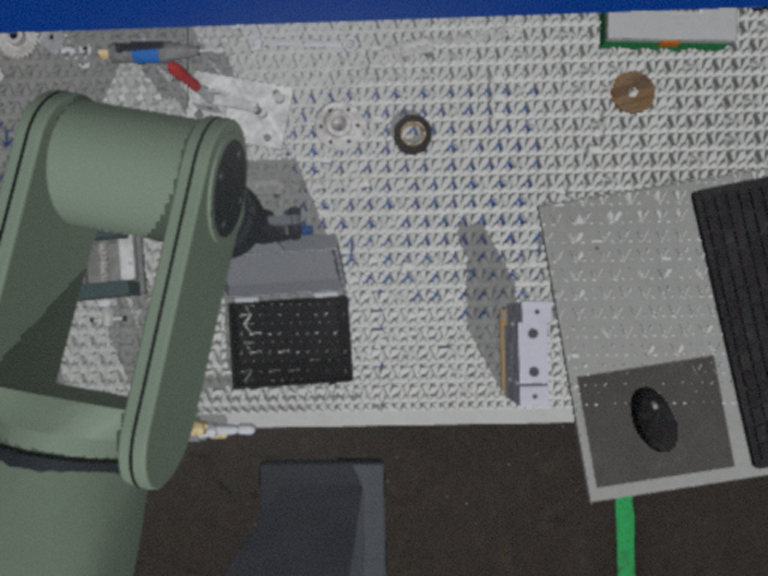

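Call:
{"api": "carry_out", "payload": {
  "jaw": [0.65,0.65,0.65,0.65,0.65,0.65,0.65,0.65],
  "delta_pos": [
    [1,-0.15,0],
    [2.5,-0.15,0.05],
    [4,-0.15,0.05],
    [5.5,-0.15,0.05],
    [6.7,-0.15,0.05],
    [7.3,-0.15,0.05],
    [7.38,-0.15,0.05],
    [7.38,-0.15,0.05]
  ],
  "turn": [0,0,0,0,0,0,0,0]
}}

```text
time: 42.95
position: [0.6725, -0.0483, 0.1696]
ee_rot: [0.018, 0.713, 0.01, -0.701]
wrist_force: [-0.2, -1.0, -0.4]
finger_gap: 0.0556
```

Run:
```python
from h import *
d=shot('side','s26',(30,190,200,360),5)
go(672,-47.2,169,2.4)
```

```text
t 43.0 pos [672.6 -48.4 169.8] toolyaw 2.28 j [-0.2   0.45  1.35 -0.01  1.32  1.34] gap 55.7 F [ 1.4 -0.   0.2]
delta cm [ 0.08 -0.12  0.06] turn -0.1
```

View pics/s26.png

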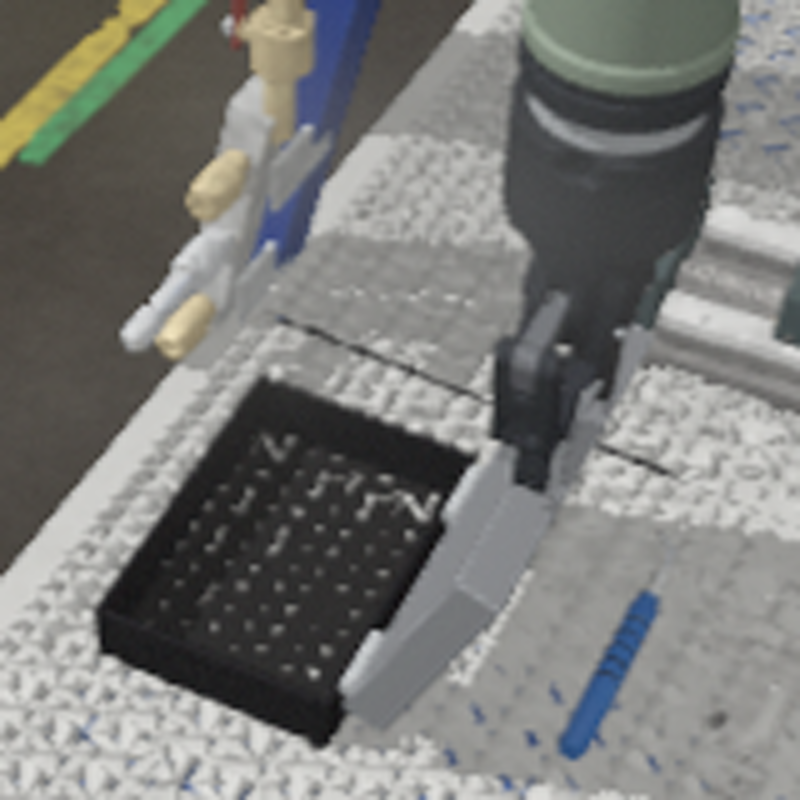

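Call:
{"api": "carry_out", "payload": {
  "jaw": [0.3,0.3,0.3,0.3,0.3],
  "delta_pos": [
    [0,-0.05,0],
    [0,-0.05,0],
    [0,-0.05,0],
    [0,-0.05,0],
    [0,-0.05,0]
  ],
  "turn": [0,0,0,0,0],
  "force": 50
}}

```text
time: 43.62
position: [0.6728, -0.0459, 0.1711]
ee_rot: [0.017, 0.714, 0.011, -0.7]
wrist_force: [-1.7, 5.1, 4.4]
finger_gap: 0.0388
```

```bash
cat > arc.py <<'E'
from h import *
from station import r
import sys
go(672,-47.2,169,2.4)
s=r.read_state();q=s["ee_rot"];R=Ro.from_quat(q[[1,2,3,0]]).as_matrix();p=s["position"]*1000
h=np.array([611,-49.1,40]);yw=np.radians(2.4);dr=np.array([np.cos(yw),np.sin(yw),0])
v=p+[0,0,11]-h;rr=-v@dr;zz=v[2];rad=np.hypot(rr,zz);ph=np.arctan2(zz,rr);print(rad,ph)
for a in np.arange(float(sys.argv[1]),float(sys.argv[2]),-.1):
    d=(-dr*rad*np.cos(a)+np.array([0,0,rad*np.sin(a)]))-(-dr*rr+np.array([0,0,zz]))
    print(round(a,2),(R.T@d/10).round(2))
E
python3 arc.py 1.9 0.5
```

```text
t 43.62 pos [672.8 -45.9 171.1] toolyaw 2.32 j [-0.19  0.45  1.35 -0.    1.32  1.34] gap 38.8 F [-1.7  5.1  4.4]
delta cm [0.21 0.12 0.09] turn -0.1
154.99959205008284 1.9811807893510498
1.9 [-0.48  0.01  1.16]
1.8 [-0.93  0.01  2.64]
1.7 [-1.24  0.02  4.16]
1.6 [-1.39  0.02  5.71]
1.5 [-1.39  0.02  7.25]
1.4 [-1.23  0.02  8.8 ]
1.3 [-0.92  0.02 10.31]
1.2 [-0.46  0.02 11.79]
1.1 [ 0.15  0.02 13.22]
1.0 [8.900e-01 1.000e-02 1.458e+01]
0.9 [1.770e+00 1.000e-02 1.586e+01]
0.8 [ 2.77 -0.   17.04]
0.7 [ 3.880e+00 -1.000e-02  1.812e+01]
0.6 [ 5.09 -0.02 19.08]
```

Call:
{"api": "carry_out", "payload": {
  "jaw": [0.3,0.3,0.3,0.3,0.3,0.3,0.3,0.3,0.3,0.3,0.3],
  "delta_pos": [
    [-0.48,0,1.16],
    [-0.93,0,2.64],
    [-1.24,0,4.16],
    [-1.39,0,5.71],
    [-1.39,0,7.25],
    [-1.23,0,8.8],
    [-0.92,0,10.3],
    [-0.46,0,11.8],
    [0.15,0,13.2],
    [0.89,0,14.6],
    [0.89,0,14.6]
  ],
  "turn": [0,0,0,0,0,0,0,0,0,0,0]
}}

```text
time: 45.0
position: [0.526, -0.0523, 0.1609]
ee_rot: [0.017, 0.714, 0.011, -0.7]
wrist_force: [-2.5, 1.6, 7.3]
finger_gap: 0.0381
```

```bash
python3 -c "
from h import *
shot('side','s27',(30,190,180,340),5)"; python3 arc.py 0.95 0.0
```

```text
t 45.05 pos [526.7 -52.3 161.2] toolyaw 2.29 j [-0.26  0.17  1.74 -0.    1.21  1.27] gap 38.5 F [-2.8  1.7  7.3]
delta cm [ -0.47   0.08 -14.55] turn -0.1
156.84631581746984 1.0028682279329229
0.95 [ 0.45 -0.    0.7 ]
0.85 [ 1.4  -0.01  1.94]
0.75 [ 2.47 -0.02  3.09]
0.65 [ 3.65 -0.03  4.13]
0.55 [ 4.92 -0.04  5.04]
0.45 [ 6.28 -0.05  5.82]
0.35 [ 7.71 -0.06  6.46]
0.25 [ 9.2  -0.08  6.95]
0.15 [10.73 -0.09  7.3 ]
0.05 [12.28 -0.11  7.49]
```

View pics/s27.png

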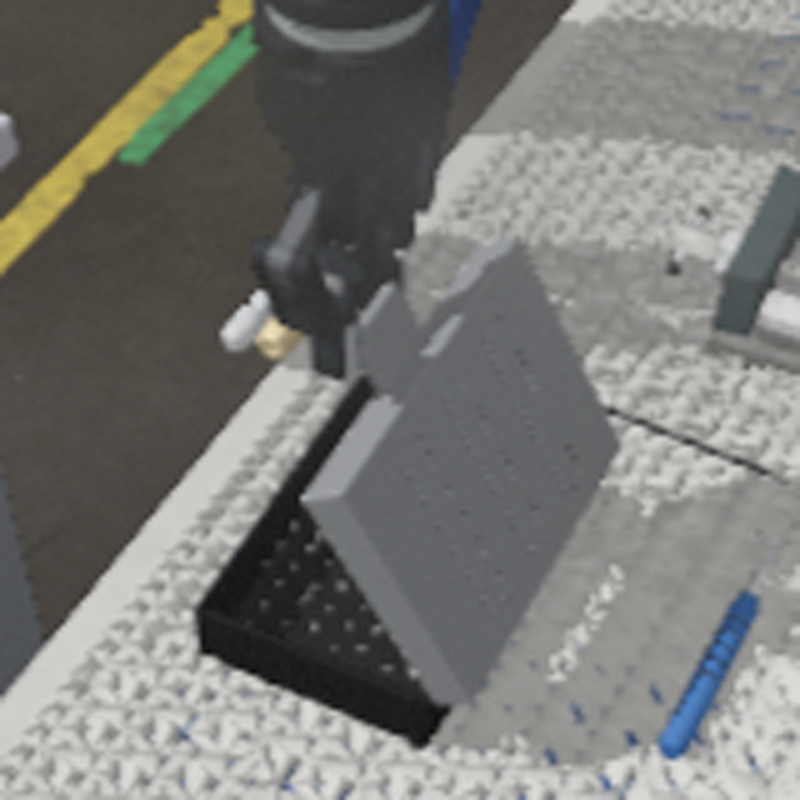

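Call:
{"api": "carry_out", "payload": {
  "jaw": [0.3,0.3,0.3,0.3,0.3,0.3,0.3,0.3,0.3,0.3,0.3,0.3],
  "delta_pos": [
    [0.4,0,0.65],
    [1.35,0,1.85],
    [2.4,0,2.95],
    [3.6,0,3.95],
    [4.85,0,4.85],
    [6.2,0,5.6],
    [7.6,0,6.2],
    [9.1,0,6.7],
    [10.6,0,7.05],
    [11.6,0,7.2],
    [12.2,0,7.25],
    [12.2,0,7.25]
  ],
  "turn": [0,0,0,0,0,0,0,0,0,0,0,0]
}}

```text
time: 46.55
position: [0.4511, -0.0556, 0.0354]
ee_rot: [0.017, 0.71, 0.012, -0.703]
wrist_force: [-7.0, 0.9, 1.6]
finger_gap: 0.0384
```

```bash
python3 -c "
from h import *
go(460,-55.5,140,2.4)
d=shot('side','s28',(30,190,180,340),5)
print(comps(d,.045,.09,[.44,.68,-.16,.06],200))"
```

```text
t 46.55 pos [451.1 -55.6  35.4] toolyaw 2.38 j [-0.31  0.22  1.99 -0.01  0.91  1.22] gap 38.4 F [-7.   0.9  1.6]
delta cm [-10.45   0.11  -0.99] turn -0.0
[(3619, array([528.3, -52.1, 183.2, 174.2, -87.5,  71.1]))]
```

View pics/s28.png

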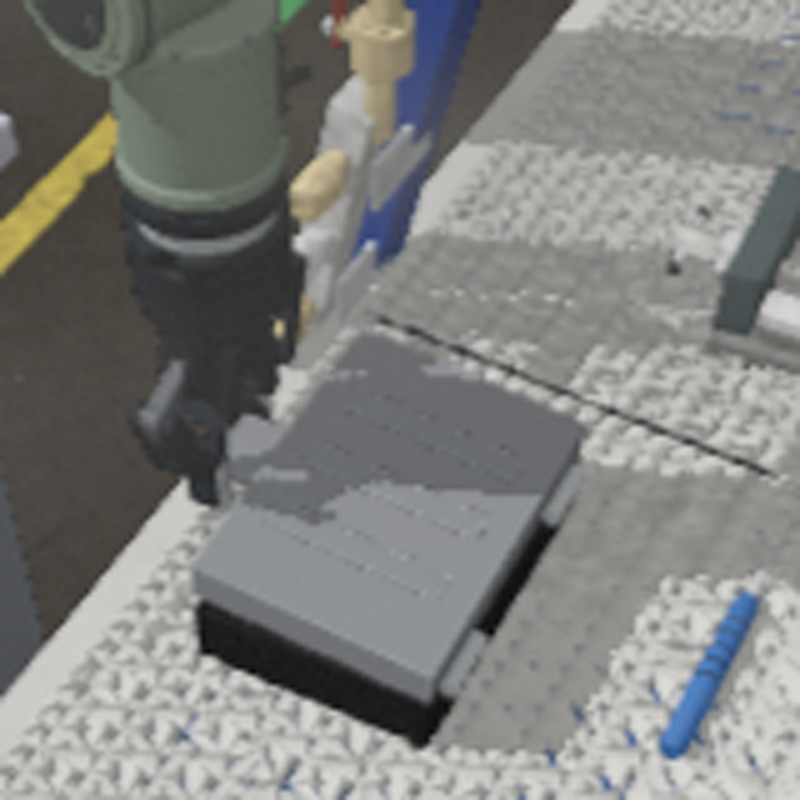

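Call:
{"api": "carry_out", "payload": {
  "jaw": [0.3,0.3,0.3,0.65,0.65,0.65,0.65,0.65,0.65,0.65,0.65,0.65],
  "delta_pos": [
    [0.3,0,-0.2],
    [0.6,0,-0.4],
    [0.7,0,-0.4],
    [0.5,0,-0.4],
    [0.5,0,-0.3],
    [0.5,0,-0.3],
    [-1.5,0,-0.3],
    [-4.5,0,-0.3],
    [-8,0,-0.3],
    [-11,0,-0.3],
    [-11,0,-0.3],
    [-11,0,-0.3]
  ],
  "turn": [0,0,0,0,0,0,0,0,0,0,0,0]
}}

```text
time: 48.1
position: [0.4525, -0.0545, 0.145]
ee_rot: [0.017, 0.71, 0.012, -0.704]
wrist_force: [0.1, 0.7, -0.6]
finger_gap: 0.0555
```

```bash
python3 -c "
from h import *
go(460,-200,200,2.4)
d=shot('side','s29')
print(comps(d,.045,.09,[.44,.68,-.16,.06],200),comps(d,.057,.09,[.44,.68,-.16,.06],200))
B=[.4,.65,-.45,-.34];print('side',comps(d,.104,.122,B),comps(d,.13,.147,B))"
```

```text
t 48.1 pos [452.5 -54.5 145. ] toolyaw 2.38 j [-0.31  0.04  1.92 -0.    1.17  1.22] gap 55.5 F [ 0.1  0.7 -0.6]
delta cm [-5.39 14.61 -0.19] turn -0.0
[(3437, array([532.8, -52.4, 183.4, 167.9, -86.9,  66. ]))] [(3055, array([543.6, -51.4, 182.7, 131.1, -87.5,  66.3]))]
side [(1016, array([ 5.069e+02, -3.965e+02,  1.121e+02,  4.070e+01, -3.000e-01,
        1.136e+02])), (73, array([ 593.3, -398.8,   38.1,    7.3,   78.9,  112.4]))] [(345, array([ 580.2, -397. ,   40.1,   28.5,   89.9,  138.6]))]
```

View pics/s29.png

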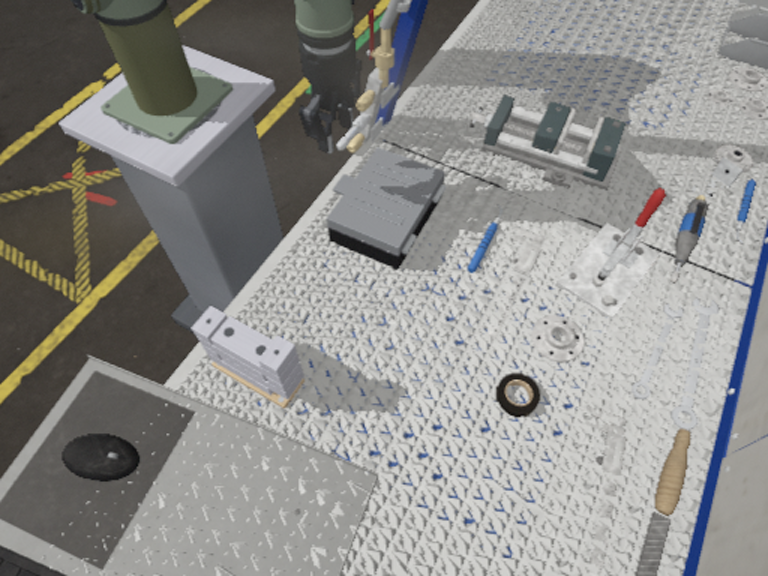

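```bash
python3 -c "
from station import r
print(r.sign_off())"
```

```text
the job is handed in; nothing more can be done
None
```

The job is handed in at about 48 s of the 208 s. All four jaws found are in one pile on the board, and the case is shut again. I saw only two jaws on the bench besides the two in the case.

**What I did:** I stacked the two bench jaws on the board. Then I pinched the lid tab and swung the lid past its balance point, and it fell open and stayed against its stop. I put the two case jaws on top of the pile and swung the lid shut by its tab.

**Last checks:**
- **Pile:** The last camera reading showed the top step at about 138 mm (137 nominal). The jaws alternate end for end, with points about 33 mm apart lengthways. They lie within about 1 mm of the board's centre line, and the pile had not moved since the last jaw was set down.
- **Lid:** Its top reads 66.3 mm, the same as before it was opened.
- **Robot:** The gripper was open, clear of everything, with the wrist force near zero.
- **Caliper and deburring tool:** I sent no move near them; in the last picture nothing at the back looks disturbed, though I did not measure them.

**Small disagreements:** The two cameras differ by 1 to 2 mm, about the calibration error. The tool also picked up a tilt of roughly 1° during the run, but the jaws were still set down level. No grip slip showed in any reading.

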